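# Change over the dental sintering furnace

## Robot

A 7-joint arm with a two-finger parallel gripper is mounted at the origin on the work surface. World frame = base frame: x ahead of the robot, y to its left, z up, the work surface at z = 0. Lengths are in m, angles in rad, forces in N, time in s.
With the tool pointing down it reaches from about 0.4 to 0.925 m from the base axis. Payload 4.1 kg.
Tool frame: the origin (TCP) lies midway between the tips of the shut fingers; the grasp point (between the pads) lies 19 mm behind it; z points along the fingers, y is the line along which they close (so a half turn about z gives the same grasp; the last joint's range is limited). The gripper opens to 85 mm and grips with 20 to 120 N. Pads are 22 mm wide; open, the fingers measure 114 mm over their backs; the gripper's body (76 mm by 85 mm) begins 54 mm behind the grasp point. The pads swing forward as they close: fully open they stand 13 mm farther back than shut.
Start: joints at [1.144, 0.398, 0.045, 1.537, -0.019, 1.207, -0.051], TCP at [0.209, -0.615, 0.231] pointing down, gripper open.
Joint ranges: [-2.82, 2.82], [-0.49, 2.23], [-1.37, 1.46], [0, 2.46], [-1.36, 4.5], [0.23, 2], [-2.94, 2.94]. Speed limits (rad/s): [2.57, 2.57, 3.14, 3.14, 3.14, 3.14, 3.14].

## Interface

Orientations are given as a rotation vector (axis times angle).
In Python, from rig import r gives the robot as it stands.
- The arm moves only by the tool servo_tool, never from a script. Its argument "deltas" is one flat list of numbers, 4 for each row, row after row: the shift along the tool's x, y, z in cm, then the turn about the tool's z in degrees. In form: [x, y, z, roll, x, y, z, roll, ...]. A call has exactly 8 rows; each row shifts and turns the commanded pose from where the row before left it, along the tool's axes as they then stand; what a row does not reach is not made up. A row lasts 1/10 s, in which the tool goes at most 50 mm and 8.59 degrees, less where a joint would pass 70% of its speed; a pose out of reach is approached as far as the arm can. A call with a gripper value outside its range is refused whole. "fingers" is the finger opening in cm, from 0 to 8.54, set as the call begins (left out, the last holds). The fingers move at their own pace and stop on an object; "force" is the grip in N (left out, the last holds). Time passes only in rows, so rows that do not move let the fingers close, or fill a call up. It gives the time, the measured TCP pose, the force, the opening and the grip force at its end, in the units of the state.
- r.observe(): the state, without advancing time (a new reading comes with each control period).
- r.snapshot(name): name is "side" or "top"; returns a dict with "pixels" (400x640x3 uint8, blue, green, red), "fx", "fy", "cx", "cy" (pixels), "xyz" and "orientation" of the camera in the world. Camera axes: x right, y down, z forward; pixel columns grow to the right and rows downward; lengths in m; the calibration is good to about 2 mm. A picture is of the moment at which its call begins. There is no depth.
- r.close_job(): hands the job in; it is judged then, once.
The state is a dict: "clock": time; "joint_positions": joint angles; "joint_vel": joint speeds; "tau": joint torques, N m; "tool_pos": TCP position; "tcp_rot": TCP orientation; "wrist_force": force on the tool from outside, world axes, zero at the start; "wrist_torque": the same for the moment, N m; "width": opening from 0.0 (shut) to 1.0 (fully open); "grip_force": force on a finger pad.
Only numpy, scipy, OpenCV 4.12 (cv2) and the standard library are available. Lean on these libraries where they do the work, as an engineer would, in place of code of your own. Each camera call takes 0.05 s, during which the arm holds its last target. There are 200 camera calls.

## Task

The furnace has just finished: slide the loading spatula under the hot tray, lift it off the hearth pegs and set it down on the two rails of the cooling stand, keeping it level and never touching it with the fingers. Then seat the white sinter boat fully home over the two hearth pegs, with every milled crown from the grey mat lying inside it, and then press the green start button. Leave the spatula lying in its cradle, and leave the other things on the bench where they are.

Things in the scene. Friction and masses are not known exactly. Their poses are not given: they have to be found in the camera images.
- furnace: Cream bench furnace, fixed; place and yaw vary. Base 480 (x) x 300 (y) mm, its deck 85 mm above the bench, its front (display) 140 mm from the origin along -x. The open head stands behind the hearth, from 190 mm along +x, up to 390 mm high. Origin: on the bench under the hearth's centre. On the deck a white hearth disc, 156 mm across, top at 105 mm, with two rails.
- hearth (a point): Centre of the hearth, level with its rail tops (123 mm above the bench); axes as the furnace's. White rails along x, 70 long, 14 wide, 18 mm tall, centred at y = -53 and +53 mm; between them a gap 92 mm wide, 18 mm high, open to the front (-x) for the spatula. Mid-rail, at (0, +-53) mm, dark pegs 8 mm thick rise 14 mm above the rails; their upper 6 mm are cones.
- hot_tray: Hot dark honeycomb tray with two finished crowns fixed on it; no fingers on it. Flat plate 62 (x) x 130 (y) x 6 mm, 90 g, 13 mm holes at (0, +-53) mm that sit over the hearth pegs at the start (a 15 mm lift clears them); its crowns reach 19 mm above its underside. Origin: centre of its underside; at the start its axes lie as the furnace's.
- stand: Cooling stand, fixed, position and yaw vary: aluminium block 90 (x) x 140 (y) x 24 mm with two white rails on top. Origin: centre of its underside.
- stand_top (a point): Centre of the cooling stand, level with its rail tops (42 mm above the bench); axes as the stand's. White rails along x, 80 long, 14 wide, 18 mm tall, centred at y = -53 and +53 mm; the gap between them, 92 mm wide and 18 mm high, is open at both x ends for the spatula. The hot tray belongs with its origin here, its long (y) axis across the rails.
- spatula: Loading spatula, 240 g, starts in its cradle. Origin: grip centre on the axis of the square 14 mm wooden handle, which runs from x = -70 to +50 mm. +x points to the blade, +z up. A bent shank leads down to the flat steel blade: x = 110 to 200 mm, 46 mm wide, 3 mm thick, its top 59 and its underside 62 mm below the handle's axis. Centre of mass near x = 15 mm.
- cradle: Dark steel cradle for the spatula, fixed, position and yaw vary: base 130 x 70 x 10 mm with two V-shaped posts, 8 mm thick, at x = -45 and +45 mm, up to 87 mm above the bench; the handle rests in the Vs with free room between the posts for the fingers. Origin: centre of its underside.
- rest (a point): Where the spatula's origin lies when it rests in the cradle (74 mm above the bench), axes as the cradle's; the blade points to +x.
- boat: Empty white sinter boat on the bench, 220 g: plate 62 (x) x 130 (y) x 8 mm, 11 mm holes at (0, +-53) mm for the hearth pegs; round its middle a low rim 62 (x) x 90 (y) mm outside, 4 mm thick, to 13 mm above the underside. Inside, a floor 54 x 82 mm at 8 mm height for the crowns. Origin: centre of underside. Seated, its underside lies on the hearth rails, either way round. Grip it across its 62 mm.
- mat: Grey silicone mat, fixed, position and yaw vary, 110 (x) x 100 (y) x 3 mm, on which the milled crowns start. Origin: centre of its underside.
- crown0: White milled crown, 13 x 13 mm, 11 mm tall, 12 g, standing on the grey mat at the start; two to four crowns are there in all (absent ones read None). Origin: centre of its underside, z up.
- crown1: White milled crown, 13 x 13 mm, 11 mm tall, 12 g, standing on the grey mat at the start; two to four crowns are there in all (absent ones read None). Origin: centre of its underside, z up.
- crown2: White milled crown, 13 x 13 mm, 11 mm tall, 12 g, standing on the grey mat at the start; two to four crowns are there in all (absent ones read None). Origin: centre of its underside, z up.
- crown3: White milled crown, 13 x 13 mm, 11 mm tall, 12 g, standing on the grey mat at the start; two to four crowns are there in all (absent ones read None). Origin: centre of its underside, z up.
- start (a joint): Green start button on the furnace deck: 0 out, 0.006 m fully pressed; springs back; 5 N presses it fully. It counts as pressed from 0.004.
- start_top (a point): Centre of the top of the green start button (28 mm across), about 22 mm above the furnace deck; pressed straight down.
- dropper: Bystander: amber dropper bottle, 28 mm across, 65 mm tall; origin at the centre of its underside. Leave alone.
- glaze_jar: Bystander: small white jar with blue cap, 38 mm across, 36 mm tall; origin at the centre of its underside. Leave alone.
- cast: Bystander: yellow plaster dental cast, 60 x 66 x 33 mm; origin at the centre of its underside. Leave alone.
- brush: Bystander: fine brush, 160 mm long, lying on the bench; origin near its middle, underneath. Leave alone.
- articulator: Bystander: blue articulator with plaster models, about 110 x 130 x 130 mm; origin at the centre of its underside. Leave alone.
- bur_box: Bystander: clear plastic box, 55 x 80 x 24 mm; origin at the centre of its underside. Leave alone.
Things that resemble listed ones, but are neither listed nor needed, are in the scene too. Of the things shaped like the boat, the white one is meant.

How it is judged:
By the outcome, as a careful person would: the job done as asked, in the order asked, and still so for the second after the job is handed in, with the robot touching nothing.
Of crown0, crown1, crown2, crown3 only 2 to 4 are there at a start; the rules pass over those that are not, and their reading is None.
At some moment in a run one of boat, crown0, crown1, crown2, crown3 may be knocked a few centimetres aside while the robot is not near it.
It also fails if it takes over 208 s, if anything falls off the work surface, if the arm or the gripper's body presses on something with over 40 N, if the wrist force passes 120 N, or if a joint passes its speed limit or range.

## Working session

There is one attempt and no reset: what is moved stays moved. The work goes in short steps, Python scripts to look and compute and a tool call to move; the robot and the scene stay as the last step left them, time stands still between calls to the robot, and variables do not carry over. Pictures are saved under pics/ and viewed, at most 14 in all, crops included, and the job is handed in when it is done.

Besides the shell and the picture viewer there is one more tool, called after "Request:" as name(argument=value, ...) on one line, values as JSON. servo_tool: Moves the arm, as the interface text tells. Its arguments: {"type":"object","properties":{"deltas":{"type":"array","items":{"type":"number"}},"fingers":{"type":"number"},"force":{"type":"number"}},"required":["deltas"]}

```bash
ls; mkdir -p pics; python3 - <<'E'
from rig import r
import cv2
o=r.observe();print(o)
for n in("top","side"):
    s=r.snapshot(n);cv2.imwrite(f"pics/{n}0.png",s["pixels"]);print(n,{k:v for k,v in s.items() if k!="pixels"})
E
```

```text
pics
{'clock': 0.0, 'joint_positions': array([ 1.1440061 ,  0.39921001,  0.0450158 ,  1.53788219, -0.01869627,
        1.20687011, -0.05065401]), 'joint_vel': array([ 0.00059137, -0.00077944,  0.00065626, -0.00047478, -0.00029787,
        0.00085779, -0.00016539]), 'tau': array([-4.91408937e-04, -4.75125110e+01,  1.36411395e+00, -2.54218680e+01,
        1.14098011e-02,  9.43466759e-03, -2.14878662e-05]), 'tool_pos': array([ 0.20909678, -0.61478785,  0.23025047]), 'tcp_rot': array([-3.09757681e+00, -5.12552827e-01,  7.02855065e-04]), 'wrist_force': array([-0.33066824, -0.40832918,  0.8945591 ]), 'wrist_torque': array([0.06813602, 0.03590495, 0.0115531 ]), 'grip_force': 0.0, 'width': 0.9993692702151592}
top {'fx': 503.777359422917, 'fy': 503.777359422917, 'cx': 322.0785588585489, 'cy': 198.73824187965022, 'xyz': array([0.24695792, 0.11037175, 1.79067663]), 'orientation': array([-2.16371823,  2.11335884, -0.15196162])}
side {'fx': 437.9666813605859, 'fy': 437.9666813605859, 'cx': 322.75710043130795, 'cy': 195.98868355432217, 'xyz': array([0.38159167, 0.86670946, 0.98318194]), 'orientation': array([-0.23888558,  2.89490538, -1.0489234 ])}
```

View pics/top0.png

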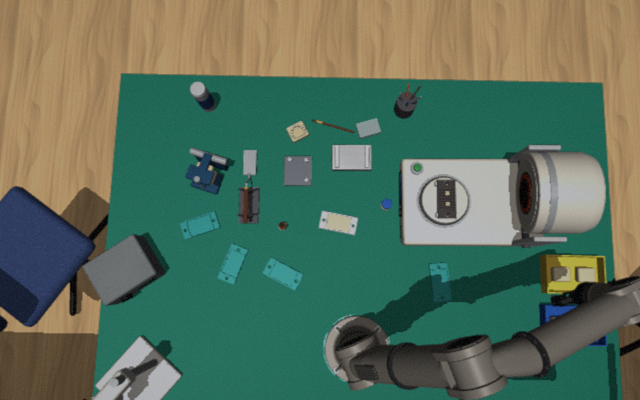

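View pics/side0.png

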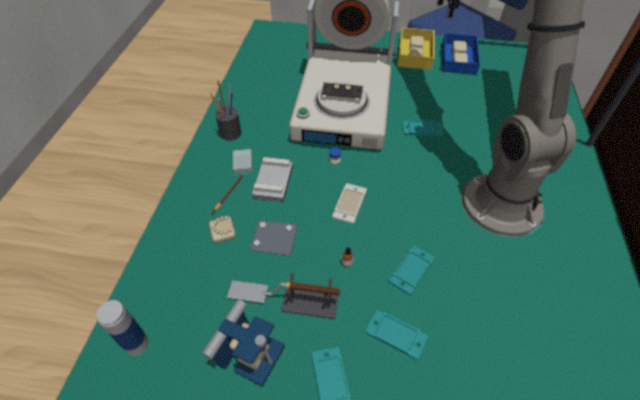

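The pictures show the furnace right at (445,200), the stand at (352,157), the mat at (298,170) with crowns, the spatula in its cradle around (250,190), and the white boat at (338,222) in the top view. I'll enlarge these.

```bash
cat > h.py <<'E'
import numpy as np,cv2
from scipy.spatial.transform import Rotation as R
from rig import r
def cam(s): return R.from_rotvec(s["orientation"]).as_matrix(),np.array(s["xyz"])
def p2w(s,u,v,z):
    M,c=cam(s);d=M@np.array([(u-s["cx"])/s["fx"],(v-s["cy"])/s["fy"],1]);return (c+d*(z-c[2])/d[2])[:2]
def w2p(s,p):
    M,c=cam(s);q=M.T@(np.array(p)-c);return np.array([s["fx"]*q[0]/q[2]+s["cx"],s["fy"]*q[1]/q[2]+s["cy"]])
def crop(s,u0,v0,u1,v1,k,name):
    im=cv2.resize(s["pixels"][v0:v1,u0:u1],None,fx=k,fy=k,interpolation=cv2.INTER_CUBIC)
    for u in range(-(-u0//20)*20,u1,20): cv2.putText(im,str(u),(int((u-u0)*k),8),0,.32,(0,255,255),1);cv2.line(im,(int((u+.5-u0)*k),9),(int((u+.5-u0)*k),14),(0,255,255))
    for v in range(-(-v0//20)*20,v1,20): cv2.putText(im,str(v),(0,int((v-v0)*k)+4),0,.32,(0,255,255),1);cv2.line(im,(22,int((v+.5-v0)*k)),(28,int((v+.5-v0)*k)),(0,255,255))
    cv2.imwrite("pics/"+name,im)
E
python3 - <<'E'
from h import *
s=r.snapshot("top")
crop(s,225,110,385,240,5,"c1.png");crop(s,380,145,540,255,5,"c2.png")
for u,v in((338,222),(298,170),(352,157),(250,200),(445,200),(417,168)):print(u,v,p2w(s,u,v,0.0))
q=r.snapshot("side");crop(q,220,135,380,255,5,"c3.png")
E
```

```text
338 222 [0.43657169 0.07128555]
298 170 [0.62267077 0.22001793]
352 157 [0.67536571 0.02494953]
250 200 [0.50868311 0.38929924]
445 200 [ 0.52479164 -0.31087847]
417 168 [ 0.63979158 -0.21108223]
```

View pics/c1.png

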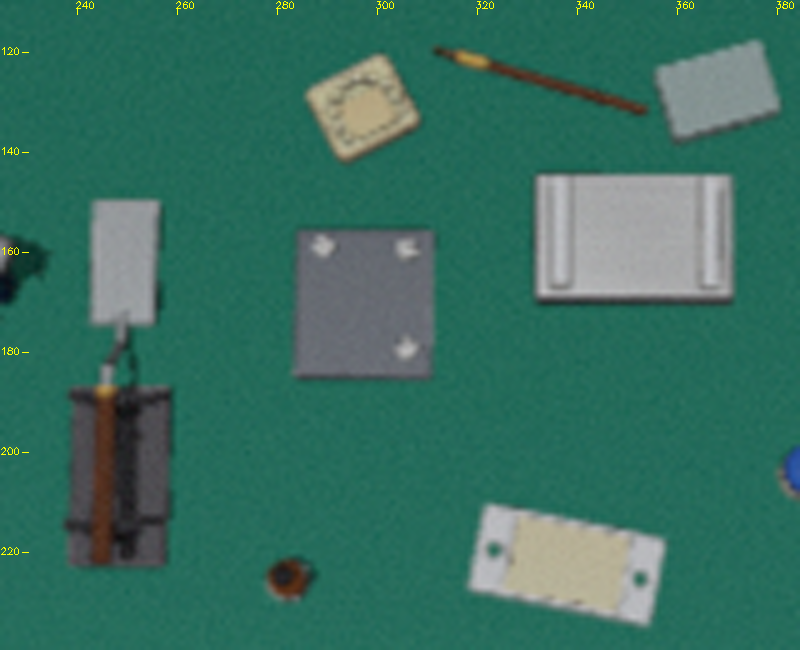

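View pics/c2.png

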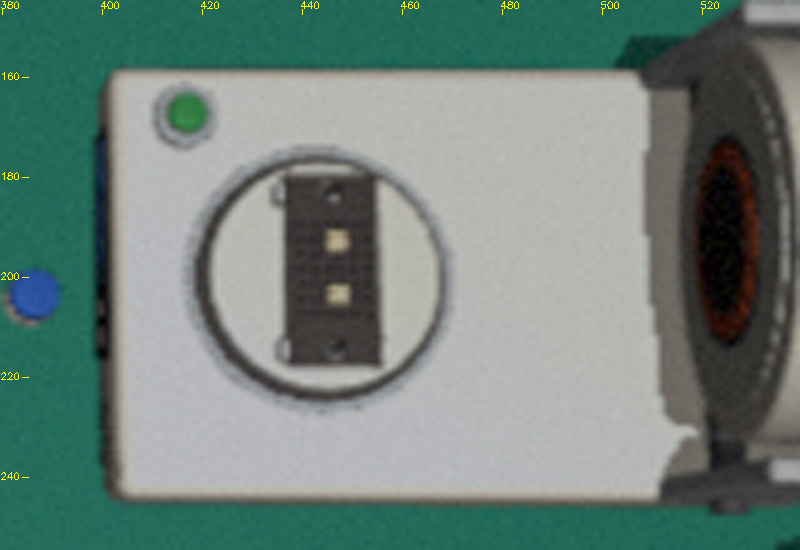

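View pics/c3.png

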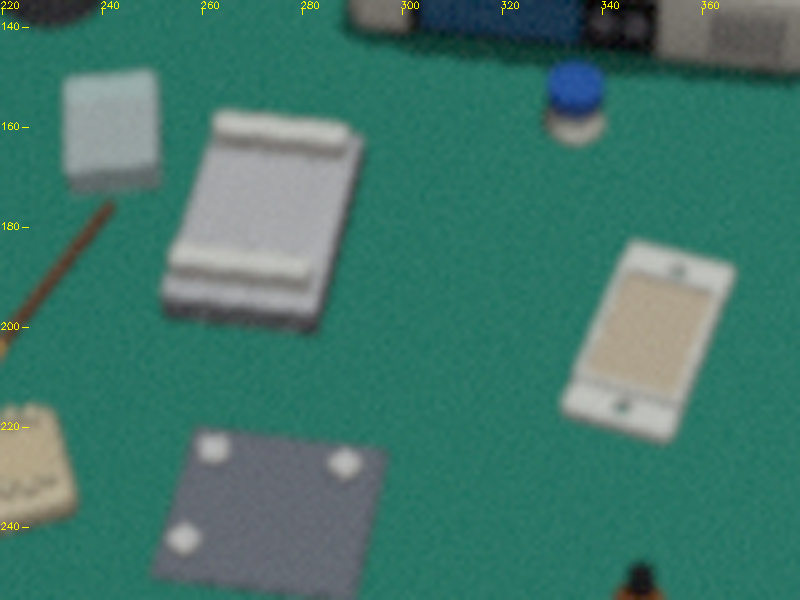

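Top view: mat with 3 crowns at (288.7,158.5),(305.7,159),(305.5,179); stand, boat (holes (323,219),(352,225)), tray pegs (446,183),(447,214), button (416.5,167), handle ends (245.7,187)/(244.7,222). I'll fit poses to these.

```bash
cat > fit.py <<'E'
from h import *
from scipy.optimize import least_squares
def fit(obs,x0):
    "obs: list of (snap,(u,v),(x,y,z))"
    def f(p):
        c,s=np.cos(p[2]),np.sin(p[2]);return np.concatenate([w2p(q,(p[0]+c*a[0]-s*a[1],p[1]+s*a[0]+c*a[1],a[2]))-uv for q,uv,a in obs])
    o=least_squares(f,x0);return o.x,np.abs(o.fun).max()
E
python3 - <<'E'
from fit import *
t=r.snapshot("top");q=r.snapshot("side")
A=lambda X,Y:(X/5+224.5,Y/5+109.5)
B=lambda X,Y:(X/5+379.5,Y/5+144.5)
C=lambda X,Y:(X/5+219.5,Y/5+134.5)
def go(n,cam_,f,pts,x0):
    x,e=fit([(cam_,f(*uv),a) for uv,a in pts],x0);print(n,x.round(4),np.degrees(x[2]).round(1),"err",e.round(2))
z=.129
go("tray",t,B,[((285,178),(-.031,.065,z)),((376,177),(.031,.065,z)),((381,366),(.031,-.065,z)),((289,365),(-.031,-.065,z)),((335,190),(0,.053,.137)),((337,347),(0,-.053,.137))],(.5,-.3,-1.57))
go("furn",t,B,[((118,71),(-.14,.15,.085)),((116,498),(-.14,-.15,.085)),((640,70),(.22,.15,.085))],(.5,-.3,-1.57))
z=.024
go("stand",t,A,[((537,174),(.045,.07,z)),((733,174),(.045,-.07,z)),((733,300),(-.045,-.07,z)),((537,300),(-.045,.07,z)),((563,289),(-.04,.053,.042)),((711,289),(-.04,-.053,.042))],(.67,.02,0))
go("standS",q,C,[((215,115),(.04,-.06,.042)),((348,126),(-.04,-.06,.042)),((172,256),(.04,.046,.042)),((307,267),(-.04,.046,.042)),((163,300),(.045,.07,.024)),((318,319),(-.045,.07,.024))],(.67,.02,0))
go("boat",t,A,[((487,503),(.031,.065,.008)),((666,540),(.031,-.065,.008)),((649,627),(-.031,-.065,.008)),((469,590),(-.031,.065,.008)),((494,549),(0,.053,.008)),((640,578),(0,-.053,.008))],(.43,.07,0))
go("boatS",q,C,[((632,240),(.031,-.065,.008)),((736,264),(-.031,-.065,.008)),((672,441),(-.031,.065,.004)),((563,407),(.031,.065,.006)),((678,270),(0,-.053,.008)),((622,406),(0,.053,.008))],(.43,.07,0))
go("mat",t,A,[((297,230),(.05,.05,.003)),((434,230),(.05,-.05,.003)),((432,377),(-.05,-.05,.003)),((294,377),(-.05,.05,.003))],(.62,.2,0))
go("handle",t,A,[((106,388),(.05,0,.081)),((101,565),(-.07,0,.081))],(.5,.39,0))
z=.015
go("spat",t,A,[((106,388),(.05,0,.081)),((101,565),(-.07,0,.081)),((92,200),(.2,.023,z)),((160,200),(.2,-.023,z)),((156,325),(.11,-.023,z)),((91,323),(.11,.023,z))],(.5,.39,0))
for X,Y in((321,245),(406,247),(405,348)):print("crown",p2w(t,*A(X,Y),.014))
for X,Y in((213,448),(345,463),(183,539)):print("crownS",p2w(q,*C(X,Y),.011))
print("button",p2w(t,*B(187,112),.107))
m=R.from_rotvec(r.observe()["tcp_rot"]).as_matrix();print(m.round(3))
crop(q,290,60,400,150,7,"f.png");print(r.observe()["clock"])
E
```

```text
tray [ 0.5095 -0.2842 -1.5613] -89.5 err 0.78
furn [ 0.5077 -0.2879 -1.5633] -89.6 err 1.04
stand [0.6694 0.0278 0.0211] 1.2 err 0.59
standS [0.6683 0.0349 0.0339] 1.9 err 1.16
boat [ 0.4344  0.0715 -0.179 ] -10.3 err 0.3
boatS [ 0.4319  0.0713 -0.1711] -9.8 err 0.67
mat [0.6214 0.2222 0.018 ] 1.0 err 1.24
handle [0.4901 0.3926 0.0186] 1.1 err 0.38
spat [0.4904 0.3925 0.0184] 1.1 err 0.53
crown [0.66135507 0.25409483]
crown [0.66125085 0.19262632]
crown [0.58702389 0.19119152]
crownS [0.65891035 0.19299787]
crownS [0.58537793 0.19096084]
crownS [0.65965971 0.25366476]
button [ 0.62014029 -0.19154991]
[[ 0.947  0.322 -0.   ]
 [ 0.322 -0.947  0.001]
 [-0.    -0.001 -1.   ]]
0.3
```

View pics/f.png

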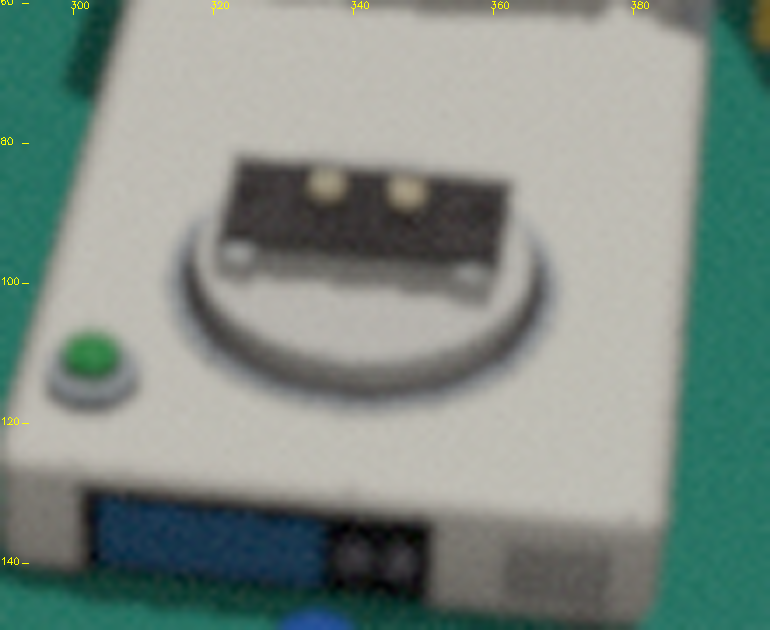

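Request:
servo_tool(deltas=[0,0,0,5.9,0,0,0,5.9,0,0,0,5.9,1.8,-4,0,0,1.8,-4,0,0,1.8,-4,0,0,1.8,-4,0,0,1.8,-4,0,0], fingers=6, force=120)

```text
clock: 1.1
tool_pos: [0.296, -0.412, 0.2314]
tcp_rot: [3.141, 0.029, 0.0]
wrist_force: [0.6, 0.8, -0.9]
width: 0.705
grip_force: 0.0
```

Request:
servo_tool(deltas=[1.8,-4,0,0,1.8,-4,0,0,1.8,-4,0,0,1.8,-4,0,0,1.8,-4,0,0,1.6,-4,0,0,1.6,-4,0,0,1.6,-4,0,0])

```text
clock: 1.9
tool_pos: [0.4278, -0.0896, 0.2316]
tcp_rot: [3.141, 0.029, 0.001]
wrist_force: [0.9, -0.8, -0.4]
width: 0.703
grip_force: 0.0
```

Request:
servo_tool(deltas=[1.6,-4,0,0,1.6,-4,0,0,1.6,-4,0,0,1.6,-4,0,0,1.6,-4,0,0,0,-4,1,0,0,-4,1,0,0,-4,1,0])

```text
clock: 2.7
tool_pos: [0.5014, 0.2317, 0.201]
tcp_rot: [3.141, 0.029, 0.001]
wrist_force: [1.1, -0.5, 0.4]
width: 0.703
grip_force: 0.0
```

Request:
servo_tool(deltas=[0,-4,1,0,0,-4,1,0,0,-4,1,0,0,-2,1,0,0,0,0,0,0,0,0,0,0,0,0,0,0,0,0,0])

```text
clock: 3.5
tool_pos: [0.4997, 0.3686, 0.1618]
tcp_rot: [3.141, 0.026, 0.002]
wrist_force: [0.8, -0.2, 0.3]
width: 0.706
grip_force: 0.0
```

```bash
cat >> fit.py <<'E'
def to(x,y,z,th,o=None):
    "cm in present tool axes, and turn (deg) to reach tool-x yaw th"
    o=o or r.observe();m=R.from_rotvec(o["tcp_rot"]).as_matrix();now=np.degrees(np.arctan2(m[1,0],m[0,0]))
    print("t %.1f"%o["clock"],"pos",o["tool_pos"].round(4),"yaw %.2f"%now,"F",o["wrist_force"].round(1),"| need",(100*m.T@(np.array([x,y,z])-o["tool_pos"])).round(2),"turn %.1f"%(now-th),"j7 %.2f"%o["joint_positions"][6])
E
python3 -c "
from fit import *
to(.5004,.3927,.055,1.1)
t=r.snapshot('side')
T=lambda X,Y:(X/7+289.5,Y/7+59.5)
z=.129
print(fit([(t,T(238,157),(.031,.065,z)),(t,T(512,183),(.031,-.065,z)),(t,T(223,243),(-.031,.065,z)),(t,T(497,265),(-.031,-.065,z))],(.5,-.28,-1.57)))
print(p2w(t,*T(91,350),.107))
"
```

```text
t 3.5 pos [0.4997 0.3686 0.1618] yaw 0.94 F [ 0.8 -0.2  0.3] | need [ 0.09 -2.42 10.68] turn -0.2 j7 -2.50
(array([ 0.50712839, -0.28141729, -1.54906503]), np.float64(1.0355007408386427))
[ 0.61793243 -0.19043253]
```

Request:
servo_tool(deltas=[0,-0.3,0,0,0,-0.3,0,0,0,-0.3,0,0,0,-0.3,0,0,0,-0.3,0,0,0,-0.3,0,0,0,-0.3,0,0,0.1,-0.3,0,-0.2])

```text
clock: 4.35
tool_pos: [0.4991, 0.3946, 0.1612]
tcp_rot: [3.141, 0.036, -0.0]
wrist_force: [-0.7, 0.1, 0.2]
width: 0.701
grip_force: 0.0
```

Request:
servo_tool(deltas=[0,0,0,-7.5,0,0,0,-7.5,0,0,0,-7.5,0,0,0,-7.5,0,0,0,-7.5,0,0,0,-7.5,0,0,0,-7.5,0,0,0,-7.5])

```text
clock: 5.15
tool_pos: [0.4994, 0.3943, 0.1613]
tcp_rot: [2.699, 1.608, 0.0]
wrist_force: [0.0, 0.1, 0.2]
width: 0.704
grip_force: 0.0
```

Request:
servo_tool(deltas=[0,0,0,-7.5,0,0,0,-7.5,0,0,0,-7.5,0,0,0,-7.5,0,0,0,-7.5,0,0,0,-7.5,0,0,0,-7.5,0,0,0,-7.5])

```text
clock: 5.95
tool_pos: [0.4995, 0.3942, 0.1612]
tcp_rot: [1.533, 2.742, -0.0]
wrist_force: [-1.0, -0.1, -0.0]
width: 0.707
grip_force: 0.0
```

Request:
servo_tool(deltas=[0,0,0,-7.5,0,0,0,-7.5,0,0,0,-7.5,0,0,0,-7.5,0,0,0,-7.5,0,0,0,-7.5,0,0,0,-7.5,0,0,0,-7.5])

```text
clock: 6.75
tool_pos: [0.4996, 0.3941, 0.1611]
tcp_rot: [0.043, -3.141, 0.0]
wrist_force: [0.0, -0.6, 0.5]
width: 0.705
grip_force: 0.0
```

Request:
servo_tool(deltas=[0,0,0,0,0,0,0,0,0,0,0,0,0,0,0,0,0,0,0,0,0,0,0,0,0,0,0,0,0,0,0,0])

```text
clock: 7.55
tool_pos: [0.4992, 0.3943, 0.1613]
tcp_rot: [-0.035, 3.141, -0.0]
wrist_force: [-0.7, 0.2, -0.2]
width: 0.702
grip_force: 0.0
```

```bash
python3 -c "
from fit import *
to(.5004,.3927,.055,181.1)
t=r.snapshot('top');crop(t,220,140,300,240,6,'g.png')
q=r.snapshot('side');cv2.imwrite('pics/s.png',q['pixels'][180:400,200:420])
a=cv2.resize(q['pixels'][220:330,220:350],None,fx=5,fy=5,interpolation=2);b=cv2.imread('pics/g.png')
c=np.zeros((600,800,3),np.uint8);c[:600,:310]=b[:600,:310];c[:490,310:]=a[:490,:490];cv2.imwrite('pics/gg.png',c)
"
```

```text
t 7.5 pos [0.4992 0.3943 0.1613] yaw -178.72 F [-0.7  0.2 -0.2] | need [-0.11 -0.16 10.63] turn -359.8 j7 0.29
```

View pics/gg.png

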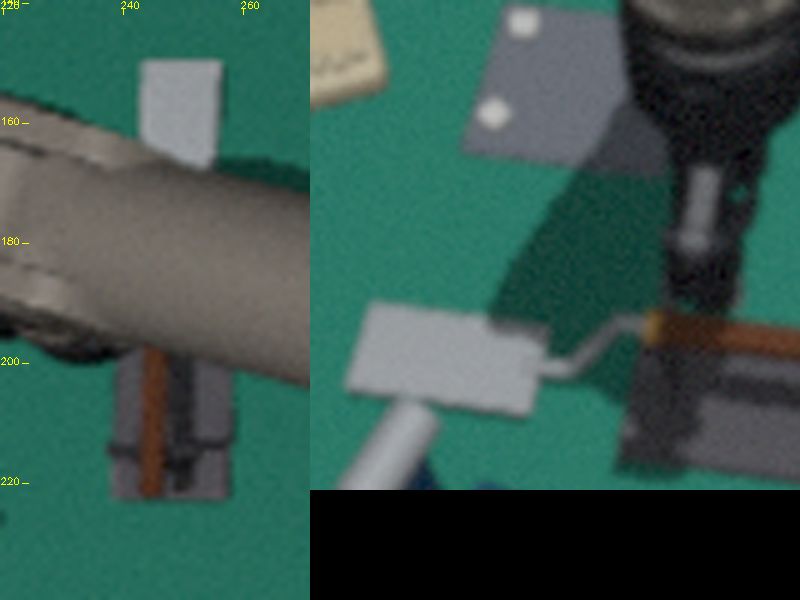

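The gripper stands over the handle, yawed right. Descend and grip.

Request:
servo_tool(deltas=[-0.1,-0.16,2,-0.2,0,0,2,0,0,0,2,0,0,0,1.6,0,0,0,1.5,0,0,0,1.5,0,0,0,0,0,0,0,0,0])

```text
clock: 8.45
tool_pos: [0.5002, 0.393, 0.0552]
tcp_rot: [0.041, -3.141, -0.0]
wrist_force: [0.3, 0.7, 0.8]
width: 0.705
grip_force: 0.0
```

Request:
servo_tool(deltas=[0,0,0,0,0,0,0,0,0,0,0,0,0,0,0,0,0,0,0,0,0,0,0,0,0,0,0,0,0,0,0,0], fingers=0, force=120)

```text
clock: 9.25
tool_pos: [0.5006, 0.3932, 0.0563]
tcp_rot: [-0.04, 3.14, 0.001]
wrist_force: [-0.6, -1.3, 5.5]
width: 0.137
grip_force: 117.4
```

Request:
servo_tool(deltas=[0,0,-0.5,0,0,0,-1,0,0,0,-2,0,0,0,-2,0,0,0,-2,0,0,0,-2,0,0,0,-2,0,0,0,-1.5,0])

```text
clock: 10.05
tool_pos: [0.5004, 0.3932, 0.1878]
tcp_rot: [-0.041, 3.14, 0.002]
wrist_force: [0.3, -0.8, -2.8]
width: 0.138
grip_force: 117.1
```

```bash
python3 -c "
from fit import *
to(.5095+0.0,-.284+.250,.175,90.4)
q=r.snapshot('side');print(r.observe()['wrist_torque'])
a=cv2.resize(q['pixels'][160:300,220:380],None,fx=5,fy=5,interpolation=2)[:600];cv2.imwrite('pics/i.png',a)
"
```

```text
t 10.1 pos [0.5004 0.3932 0.1878] yaw -178.51 F [ 0.3 -0.8 -2.8] | need [  0.21 -42.73   1.23] turn -268.9 j7 0.32
[0.12383079 0.02360843 0.00929995]
```

View pics/i.png

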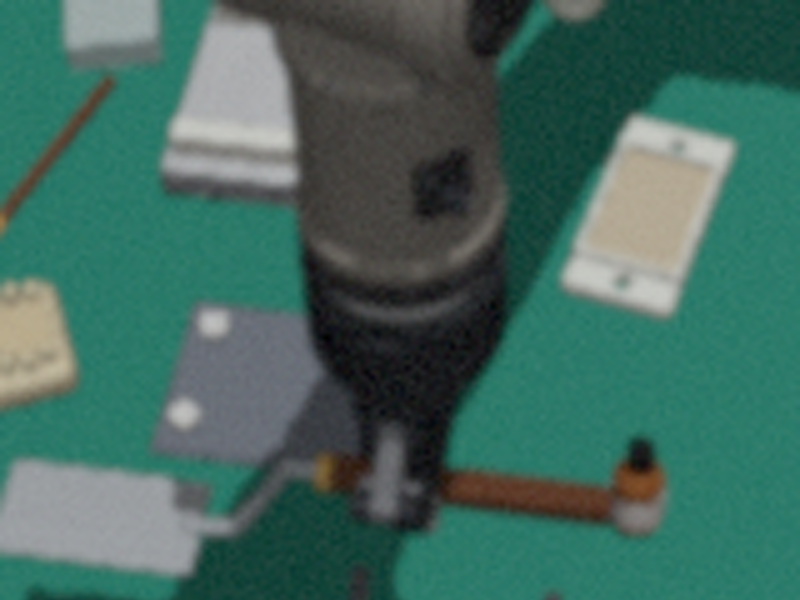

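Request:
servo_tool(deltas=[0,-1,0,0,0,-2,0,0,0,-3,0,0,0,-4,0,0,0,-4,0,0,0,-4,0,0,0,-4,0,0,0,-4,0,0])

```text
clock: 10.9
tool_pos: [0.5059, 0.1296, 0.1839]
tcp_rot: [0.04, -3.139, 0.003]
wrist_force: [0.3, -0.5, -2.3]
width: 0.138
grip_force: 117.4
```

Request:
servo_tool(deltas=[0,-3,0,1,0,-1,0,3.1,0,0,0,5,0,0,0,7,0,0,0,7,0,0,0,7,0,0,0,7,0,0,0,7])

```text
clock: 11.7
tool_pos: [0.5068, 0.0929, 0.1845]
tcp_rot: [-1.148, -2.922, 0.001]
wrist_force: [-0.5, -0.8, -1.8]
width: 0.138
grip_force: 117.4
```

Request:
servo_tool(deltas=[0,0,0,7,0,0,0,7,0,0,0,7,0,0,0,7,0,0,0,7,0,0,0,6,0,0,0,4,0,0,0,2])

```text
clock: 12.5
tool_pos: [0.5068, 0.093, 0.1844]
tcp_rot: [-2.215, -2.226, 0.002]
wrist_force: [-0.7, 0.2, -2.1]
width: 0.136
grip_force: 117.4
```

Request:
servo_tool(deltas=[0,0,0.5,0,0,0,0.5,0,0,0,0.5,0,0,0,0.5,0,0,0,0.5,0,0,0,0,0,0,0,0,0,0,0,0,0])

```text
clock: 13.3
tool_pos: [0.5081, 0.0929, 0.1605]
tcp_rot: [2.214, 2.229, 0.001]
wrist_force: [0.1, -0.0, -2.6]
width: 0.137
grip_force: 117.4
```

```bash
python3 -c "
from fit import *
to(.5073,-.02,.1565,90.4)
q=r.snapshot('top');crop(q,300,140,460,250,5,'j.png')
"
```

```text
t 13.3 pos [0.5081 0.0929 0.1605] yaw 90.39 F [ 0.1 -0.  -2.6] | need [-11.29  -0.16   0.4 ] turn -0.0 j7 -0.56
```

View pics/j.png

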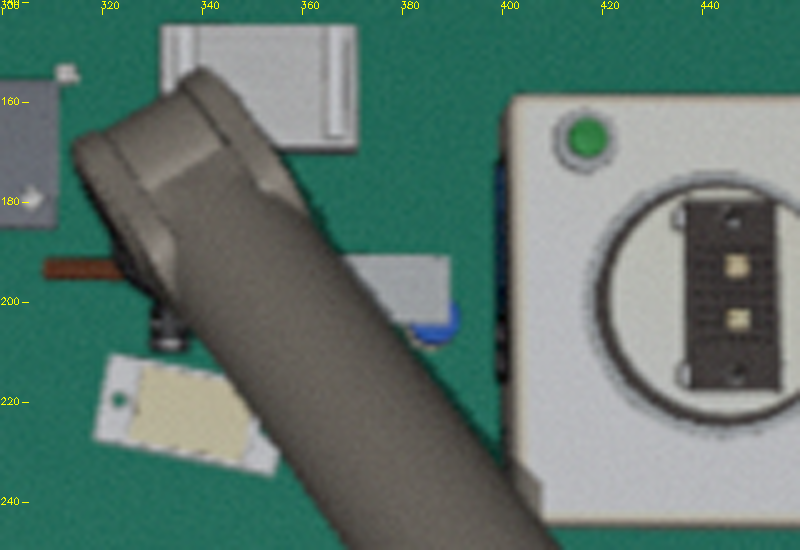

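One crown was knocked off the mat to (313,154.5) — noted for later. The blade tip is at about (389,197.5).

```bash
python3 -c "
from fit import *
q=r.snapshot('top')
for X,Y in((448,255),(448,325)):print(p2w(q,X/5+299.5,Y/5+139.5,.119))
print(fit([(q,(X/5+299.5,Y/5+139.5),a+(z,)) for X,Y,a,z in((686,200,(-.031,.065),.129),(776,200,(.031,.065),.129),(686,389,(-.031,-.065),.129),(780,390,(.031,-.065),.129),(732,216,(0,.053),.137),(737,371,(0,-.053),.137))],(.5,-.28,-1.57)))
print(p2w(q,313,154.5,.011), p2w(q,68/5+299.5,73/5+139.5,.011))
"
```

```text
[ 0.53432314 -0.09575785]
[ 0.48679201 -0.09595272]
(array([ 0.51028697, -0.28350471, -1.56627965]), np.float64(0.4592367012263878))
[0.6788546  0.16679424] [0.68034787 0.16647182]
```

Request:
servo_tool(deltas=[-1,0,0.1,0,-1.5,0,0.1,0,-2,0,0.1,0,-2,0,0.1,0,-2,0,0,0,-1.5,0,0,0,-1,0,0,0,-0.5,0,0,0])

```text
clock: 14.2
tool_pos: [0.5086, -0.0238, 0.1562]
tcp_rot: [2.216, 2.226, -0.001]
wrist_force: [-0.5, -1.1, -2.5]
width: 0.142
grip_force: 117.4
```

Request:
servo_tool(deltas=[-0.5,0,0,0,-1,0,0,0,-1.5,0,0,0,-1.5,0,0,0,-1.5,0,0,0,-1.5,0,0,0,-1,0,0,0,-0.5,0,0,0])

```text
clock: 15.0
tool_pos: [0.5091, -0.1139, 0.1562]
tcp_rot: [2.216, 2.227, -0.0]
wrist_force: [-0.4, 0.2, -2.6]
width: 0.141
grip_force: 117.4
```

```bash
python3 -c "
from fit import *
to(.5100,-.1398,.1565,90.4)
q=r.snapshot('side');a=cv2.resize(q['pixels'][60:170,270:400],None,fx=6,fy=6,interpolation=2)[:600];cv2.imwrite('pics/k.png',a)
"
```

```text
t 15.0 pos [ 0.5091 -0.1139  0.1562] yaw 90.27 F [-0.4  0.2 -2.6] | need [-2.59  0.07 -0.03] turn -0.1 j7 -0.15
```

View pics/k.png

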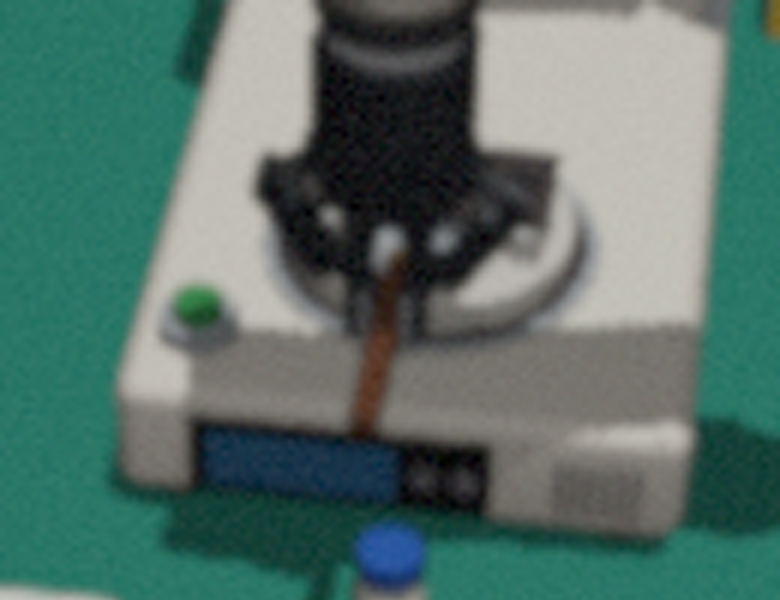

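The view is blocked by the gripper, but there's no contact force. Finish the insertion and lift.

Request:
servo_tool(deltas=[-0.5,0,0,0,-0.8,0,0,0,-0.8,0,0,0,-0.5,0,0,0,0,0,0,0,0,0,0,0,0,0,-0.3,0,0,0,-0.3,0])

```text
clock: 15.85
tool_pos: [0.5095, -0.1378, 0.1626]
tcp_rot: [-2.213, -2.23, -0.0]
wrist_force: [0.5, -0.2, -3.2]
width: 0.14
grip_force: 117.4
```

Request:
servo_tool(deltas=[0,0,-0.2,0,0,0,-0.3,0,0,0,-0.4,0,0,0,-0.4,0,0,0,-0.4,0,0,0,-0.4,0,0,0,-0.4,0,0,0,-0.4,0])

```text
clock: 16.65
tool_pos: [0.5094, -0.1382, 0.1917]
tcp_rot: [2.214, 2.229, -0.0]
wrist_force: [0.1, -0.4, -3.2]
width: 0.139
grip_force: 117.3
```

Request:
servo_tool(deltas=[0,0,-0.5,0,0,0,-0.5,0,0,0,-0.5,0,0,0,-0.5,0,0,0,-0.5,0,0,0,-0.5,0,0,0,-0.4,0,0,0,0,0])

```text
clock: 17.45
tool_pos: [0.5099, -0.1382, 0.226]
tcp_rot: [2.213, 2.228, 0.001]
wrist_force: [-0.0, -0.2, -3.8]
width: 0.138
grip_force: 117.3
```

```bash
python3 -c "
from fit import *
to(.5100,-.1398,.1565,90.4)
q=r.snapshot('top');p=r.snapshot('side');print(r.observe()['wrist_torque'])
a=cv2.resize(q['pixels'][150:240,390:490],None,fx=6,fy=6,interpolation=2)[:,:600]
b=cv2.resize(p['pixels'][60:130,300:380],None,fx=6,fy=6,interpolation=2)
c=np.zeros((540,800,3),np.uint8);c[:,:400]=a[:540,60:460];c[:420,400:]=b[:420,:400];cv2.imwrite('pics/l.png',c)
"
```

```text
t 17.4 pos [ 0.5099 -0.1382  0.226 ] yaw 90.38 F [-0.  -0.2 -3.8] | need [-0.15  0.    6.95] turn -0.0 j7 -0.03
[ 0.2074764  -0.01258666 -0.06467044]
```

View pics/l.png

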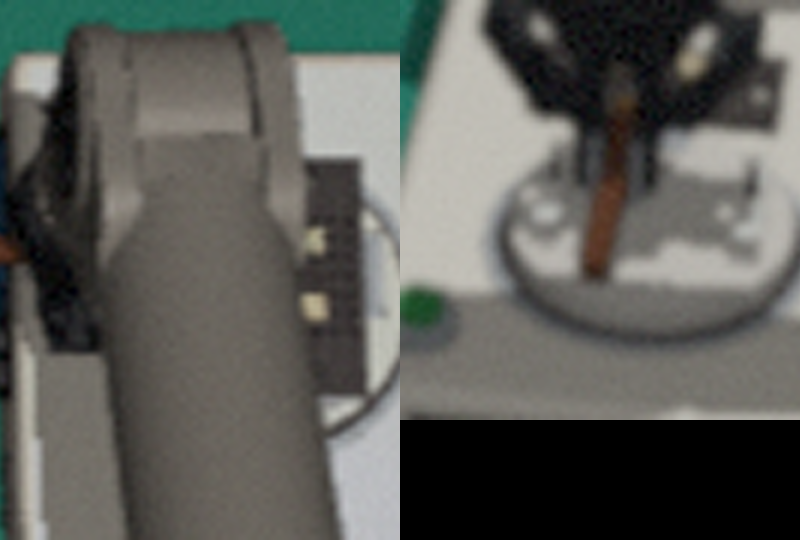

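The tray is lifted clear and level on the blade; bare pegs show on the hearth at side (326,85) and (358,86).

```bash
python3 -c "
from fit import *
q=r.snapshot('top');p=r.snapshot('side')
T=lambda X,Y:((X+60)/6+389.5,Y/6+149.5)
for X,Y in((362,158),(364,393)):print(p2w(q,*T(X,Y),.1907))
print('pegs',p2w(p,326.3,84.5,.137),p2w(p,357.8,86.2,.137))
"
```

```text
[ 0.57523611 -0.3147974 ]
[ 0.44789763 -0.31369896]
pegs [ 0.55882117 -0.28902988] [ 0.45858887 -0.29689296]
```

Request:
servo_tool(deltas=[0.3,0,0,0,0.7,0,0,0,1.2,0,0,0,1.6,0,0,0,1.8,0,0,0,1.6,0,0,0,1.2,0,0,0,0.8,0,0,0])

```text
clock: 18.45
tool_pos: [0.5088, -0.0443, 0.2254]
tcp_rot: [2.211, 2.231, 0.0]
wrist_force: [0.4, 0.5, -3.6]
width: 0.136
grip_force: 117.3
```

Request:
servo_tool(deltas=[0.4,0,0,0,0.1,0,0,-0.5,0,0,0,-1.5,0,0,0,-3,0,0,0,-4.5,0,0,0,-5.6,0,0,0,-5.6,0,0,0,-5.6])

```text
clock: 19.25
tool_pos: [0.5087, -0.0423, 0.2252]
tcp_rot: [-1.644, -2.677, 0.001]
wrist_force: [0.4, -0.5, -4.0]
width: 0.136
grip_force: 117.3
```

Request:
servo_tool(deltas=[0,0,0,-5.6,0,0,0,-5.6,0,0,0,-5.6,0,0,0,-5.6,0,0,0,-5.6,0,0,0,-5.6,0,0,0,-5.6,0,0,0,-5.6])

```text
clock: 20.05
tool_pos: [0.5086, -0.0426, 0.2251]
tcp_rot: [-0.501, -3.101, 0.001]
wrist_force: [0.1, 0.6, -3.7]
width: 0.139
grip_force: 117.3
```

Request:
servo_tool(deltas=[0,0,0,-5.6,0,0,0,-5.6,0,0,0,-4.5,0,0,0,-3,0,0,0,-1.4,0,0,0,0,0,0,0,0,0,0,0,0])

```text
clock: 20.85
tool_pos: [0.5088, -0.0415, 0.2253]
tcp_rot: [0.042, -3.141, 0.001]
wrist_force: [0.1, 0.9, -3.7]
width: 0.14
grip_force: 117.3
```

```bash
python3 -c "
from fit import *
to(.5230,.0257,.1,181.3)
q=r.snapshot('top');p=r.snapshot('side')
a=cv2.resize(q['pixels'][130:230,310:460],None,fx=5,fy=5,interpolation=2)
b=cv2.resize(p['pixels'][80:210,240:380],None,fx=4,fy=4,interpolation=2)
c=np.zeros((600,800,3),np.uint8);c[:500,:400]=a[:,:400];c[:520,400:]=b[:,:400];cv2.imwrite('pics/m.png',c)
"
```

```text
t 20.9 pos [ 0.5088 -0.0415  0.2253] yaw -178.45 F [ 0.1  0.9 -3.7] | need [-1.61  6.68 12.53] turn -359.8 j7 1.23
```

View pics/m.png

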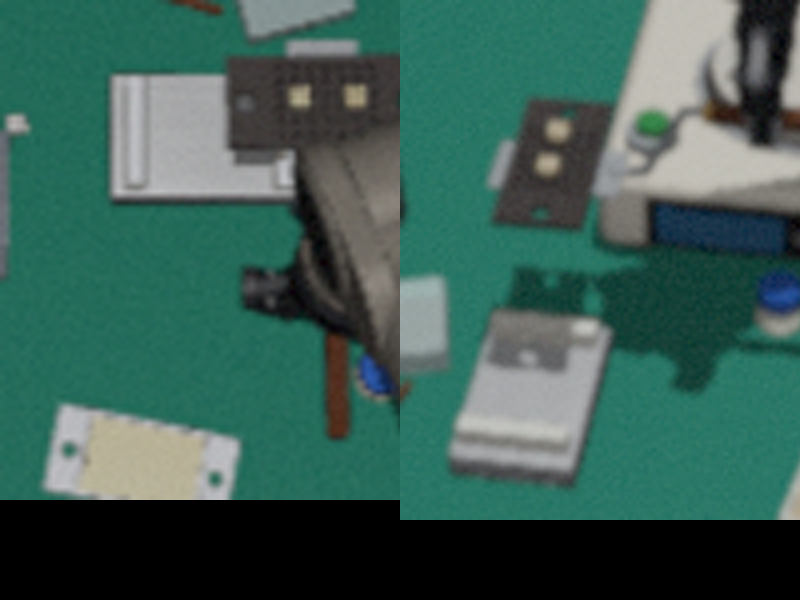

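Tray is level and centred on the blade (holes visible at both ends). I compare camera with kinematics here to refine the stand.

```bash
python3 -c "
from fit import *
q=r.snapshot('top');p=r.snapshot('side')
S=lambda X,Y:((X-400)/4+239.5,Y/4+79.5);T=lambda X,Y:(X/5+309.5,Y/5+129.5)
z=.19
print('trayS',fit([(p,S(530,98),(.031,-.065,z)),(p,S(614,104),(-.031,-.065,z)),(p,S(582,228),(-.031,.065,z)),(p,S(494,222),(.031,.065,z)),(p,S(567,113),(0,-.053,z)),(p,S(540,212),(0,.053,z))],(.65,-.04,0)))
print('trayT',fit([(q,T(229,57),(.031,.065,z)),(q,T(229,146),(-.031,.065,z)),(q,T(245,103),(0,.053,z)),(q,T(300,96),(0,.016,z+.012)),(q,T(355,96),(0,-.016,z+.012))],(.65,-.04,0)))
z=.024
print('stS',fit([(p,S(493,308),(.045,-.07,z)),(p,S(613,325),(-.045,-.07,z)),(p,S(453,457),(.045,.07,z)),(p,S(575,471),(-.045,.07,z)),(p,S(463,419),(.04,.046,.042)),(p,S(571,430),(-.04,.046,.042))],(.65,.03,0)))
print('stT',fit([(q,T(111,74),(.045,.07,z)),(q,T(111,200),(-.045,.07,z)),(q,T(124,188),(-.04,.06,.042)),(q,T(145,188),(-.04,.046,.042)),(q,T(275,187),(-.04,-.046,.042))],(.65,.03,0)))
"
```

```text
trayS (array([ 0.65304479, -0.03599295,  0.04952807]), np.float64(0.5728862536665247))
trayT (array([ 0.65592196, -0.04024406,  0.02812823]), np.float64(0.8183209369487372))
stS (array([0.66685308, 0.02967416, 0.02639348]), np.float64(2.3177716884805477))
stT (array([0.66920454, 0.02915239, 0.01924003]), np.float64(0.5533355258002075))
```

Request:
servo_tool(deltas=[-0.1,0.3,0,0,-0.2,0.8,0,0,-0.3,1.2,0,0,-0.3,1.3,0,0,-0.3,1.3,0,0,-0.2,1,0,0,-0.1,0.6,0,0,0,0.2,0,0])

```text
clock: 21.85
tool_pos: [0.5219, 0.0275, 0.2254]
tcp_rot: [-0.046, 3.141, 0.0]
wrist_force: [0.0, -0.6, -3.3]
width: 0.137
grip_force: 117.3
```

Request:
servo_tool(deltas=[0,0,0.3,0,0,0,0.7,0,0,0,1.2,0,0,0,1.6,0,0,0,1.6,0,0,0,1.6,0,0,0,1.6,0,0,0,1.4,0])

```text
clock: 22.65
tool_pos: [0.5215, 0.0262, 0.1235]
tcp_rot: [0.044, -3.14, -0.0]
wrist_force: [-0.1, -0.6, -4.0]
width: 0.14
grip_force: 117.3
```

Request:
servo_tool(deltas=[0,0,1,0,0,0,0.7,0,0,0,0.4,0,0,0,0.2,0,0,0,0,0,0,0,0,0,0,0,0,0,0,0,0,0])

```text
clock: 23.45
tool_pos: [0.5221, 0.0261, 0.1026]
tcp_rot: [-0.043, 3.141, -0.0]
wrist_force: [-0.1, -0.6, -3.8]
width: 0.139
grip_force: 117.3
```

```bash
python3 -c "
from fit import *
to(.5225,.026,.0833,181.4)"
```

```text
t 23.4 pos [0.5221 0.0261 0.1026] yaw -178.42 F [-0.1 -0.6 -3.8] | need [-0.03 -0.01  1.93] turn -359.8 j7 0.95
```

Spot on. Lower gently through the rails, then check force and image numerically before withdrawing.

Request:
servo_tool(deltas=[0,0,0.3,0,0,0,0.4,0,0,0,0.4,0,0,0,0.3,0,0,0,0.2,0,0,0,0.2,0,0,0,0.2,0,0,0,0.2,0])

```text
clock: 24.25
tool_pos: [0.5224, 0.0263, 0.0804]
tcp_rot: [-0.044, 3.14, 0.0]
wrist_force: [0.5, -0.7, -2.4]
width: 0.135
grip_force: 117.4
```

Request:
servo_tool(deltas=[0,0,0.2,0,0,0,0.2,0,0,0,0.1,0,0,0,0.1,0,0,0,0.1,0,0,0,0,0,0,0,0,0,0,0,0,0])

```text
clock: 25.05
tool_pos: [0.522, 0.0262, 0.0734]
tcp_rot: [-0.043, 3.141, -0.0]
wrist_force: [-0.5, -0.3, -2.9]
width: 0.14
grip_force: 117.4
```

```bash
python3 -c "
from fit import *
to(.5225,.026,.0740,181.4);print(r.observe()['wrist_torque'])"
```

```text
t 25.1 pos [0.522  0.0262 0.0734] yaw -178.41 F [-0.5 -0.3 -2.9] | need [-0.05 -0.02 -0.06] turn -359.8 j7 0.92
[0.01149176 0.01021798 0.00790571]
```

Tray rests on the rails (weight left the wrist). Withdraw, lift, and check the tray.

Request:
servo_tool(deltas=[0.4,0,0,0,1,0,0,0,1.6,0,0,0,1.8,0,0,0,1.8,0,0,0,1.8,0,0,0,1.4,0,0,0,0.6,0,0,0])

```text
clock: 25.85
tool_pos: [0.4159, 0.0228, 0.073]
tcp_rot: [0.044, -3.14, 0.003]
wrist_force: [0.2, -0.5, -3.1]
width: 0.136
grip_force: 117.4
```

Request:
servo_tool(deltas=[0.1,0,-0.5,0,0,0,-1.5,0,0,0,-2,0,0,0,-2,0,0,0,-2,0,0,0,-2,0,0,1,-1.2,0,0,2,0,0])

```text
clock: 26.65
tool_pos: [0.4187, 0.0526, 0.1876]
tcp_rot: [-0.038, 3.136, -0.003]
wrist_force: [0.4, 0.3, -3.3]
width: 0.14
grip_force: 117.7
```

Request:
servo_tool(deltas=[0,3,0,0,0,4,0,0,0,4,0,0,0,4,0,0,0,4,0,0,0,3,0,0,0,2,0,0,0,1,0,0])

```text
clock: 27.45
tool_pos: [0.409, 0.3063, 0.186]
tcp_rot: [-0.048, 3.141, 0.005]
wrist_force: [-0.5, -0.6, -3.4]
width: 0.136
grip_force: 117.7
```

```bash
python3 -c "
from fit import *
to(.5004,.3932,.0563,181.4)
q=r.snapshot('top');p=r.snapshot('side')
a=cv2.resize(q['pixels'][135:225,300:375],None,fx=6,fy=6,interpolation=2)
b=cv2.resize(p['pixels'][140:240,240:330],None,fx=4,fy=4,interpolation=2)
c=np.zeros((540,800,3),np.uint8);c[:540,:450]=a;c[:400,450:]=b[:,:350];cv2.imwrite('pics/n.png',c)
"
```

```text
t 27.4 pos [0.409  0.3063 0.186 ] yaw -178.23 F [-0.5 -0.6 -3.4] | need [-9.4   8.37 13.  ] turn -359.6 j7 0.50
```

View pics/n.png

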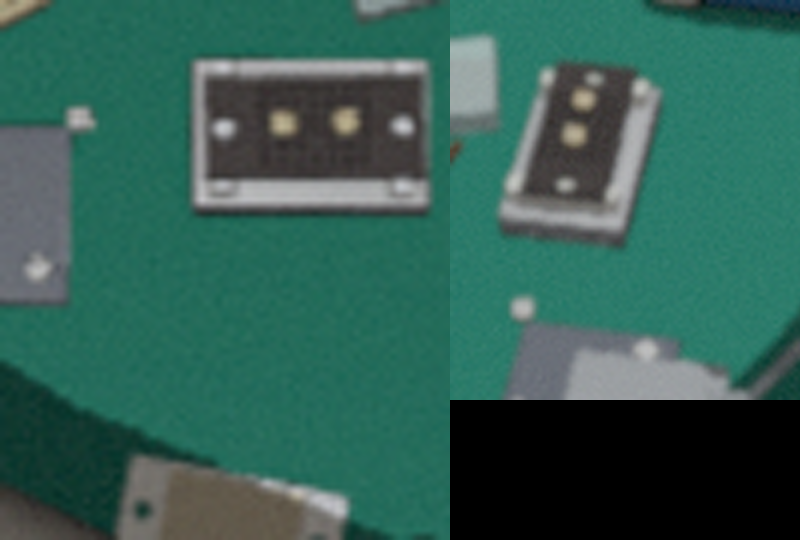

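Tray sits centred across both rails. Return the spatula.

Request:
servo_tool(deltas=[-0.8,0.5,0,0,-1.4,1,0,0,-1.8,1.6,0,-0.2,-1.8,1.8,0,0,-1.6,1.6,0,0,-1.2,1.1,0,0,-0.6,0.6,0,0,-0.2,0.2,0,0])

```text
clock: 28.35
tool_pos: [0.5019, 0.3891, 0.1848]
tcp_rot: [0.045, -3.141, 0.001]
wrist_force: [-0.5, 0.3, -1.9]
width: 0.135
grip_force: 117.7
```

Request:
servo_tool(deltas=[0,0,1,0,0,0,1.5,0,0,0,1.5,0,0,0,1.5,0,0,0,1.5,0,0,0,1,0,0,0,0.5,0,0,0,0,0])

```text
clock: 29.15
tool_pos: [0.5004, 0.3897, 0.0994]
tcp_rot: [0.049, -3.14, 0.001]
wrist_force: [-0.2, 0.6, -2.3]
width: 0.137
grip_force: 117.7
```

```bash
python3 -c "
from fit import *
to(.5004,.3932,.0563,181.4)"
```

```text
t 29.1 pos [0.5004 0.3897 0.0994] yaw -178.20 F [-0.2  0.6 -2.3] | need [-0.02  0.35  4.31] turn -359.6 j7 0.38
```

Request:
servo_tool(deltas=[0,0.2,0.3,0.4,0,0.15,0.5,0,0,0,0.7,0,0,0,0.8,0,0,0,0.8,0,0,0,0.6,0,0,0,0.4,0,0,0,0.15,0])

```text
clock: 29.95
tool_pos: [0.5004, 0.3931, 0.0571]
tcp_rot: [0.038, -3.141, 0.001]
wrist_force: [0.6, -1.6, -2.2]
width: 0.138
grip_force: 117.7
```

Request:
servo_tool(deltas=[0,0,0,0,0,0,0,0,0,0,0,0,0,0,0,0,0,0,0,0,0,0,0,0,0,0,0,0,0,0,0,0])

```text
clock: 30.75
tool_pos: [0.5005, 0.3934, 0.0577]
tcp_rot: [0.038, -3.141, 0.0]
wrist_force: [0.7, -0.2, -3.1]
width: 0.137
grip_force: 117.7
```

Request:
servo_tool(deltas=[0,0,0,0,0,0,0,0,0,0,0,0,0,0,0,0,0,0,0,0,0,0,0,0,0,0,0,0,0,0,0,0], fingers=5, force=40)

```text
clock: 31.55
tool_pos: [0.5006, 0.3934, 0.0577]
tcp_rot: [-0.038, 3.141, -0.0]
wrist_force: [0.2, -0.3, 0.1]
width: 0.585
grip_force: 0.0
```

Request:
servo_tool(deltas=[0,0,-0.5,0,0,0,-1,0,0,0,-1.5,0,0,0,-2,0,0,0,-2,0,0,0,-2,0,0,0,-2,0,0,0,-1,0])

```text
clock: 32.35
tool_pos: [0.5012, 0.3947, 0.1815]
tcp_rot: [-0.038, 3.138, 0.004]
wrist_force: [0.5, 0.2, 0.2]
width: 0.588
grip_force: 0.0
```

```bash
python3 -c "
from fit import *
to(.664,.2225,.12,180)
q=r.snapshot('top');p=r.snapshot('side')
a=q['pixels'][100:260,215:400];b=p['pixels'][125:325,210:390]
cv2.imwrite('pics/a_raw.png',a)
def blobs(s,box,name):
    u0,v0,u1,v1=box;im=cv2.resize(s['pixels'][v0:v1,u0:u1],None,fx=4,fy=4,interpolation=2);h=cv2.cvtColor(im,cv2.COLOR_BGR2HSV)
    m=((h[...,1]<60)&(h[...,2]>145)).astype(np.uint8);n,_,st,c=cv2.connectedComponentsWithStats(m)
    for i in range(1,n):
        if 60<st[i,4]<900:print(name,((c[i]+.5)/4-.5+[u0,v0]).round(2),st[i,2:])
blobs(q,(275,145,325,195),'top');blobs(p,(240,205,310,260),'side')
"
```

```text
t 32.4 pos [0.5012 0.3947 0.1815] yaw -178.61 F [0.5 0.2 0.2] | need [-15.84 -17.62   6.15] turn -358.6 j7 0.42
top [312.71 154.18] [ 15  12 130]
top [289.11 158.81] [ 16  14 155]
top [305.85 179.43] [ 15  13 140]
side [257.68 216.35] [ 21  20 344]
side [256.34 242.08] [ 25  23 414]
```

```bash
cat > crown.py <<'E'
from fit import *
from scipy.optimize import minimize
def ren(s,x,y,a,z0,u0,v0,n,k=8,w=.0065,h=.011):
    c,d=np.cos(a),np.sin(a)
    P=[w2p(s,(x+c*i-d*j,y+d*i+c*j,z)) for i in(-w,w) for j in(-w,w) for z in(z0,z0+h)]
    P=((np.array(P)-[u0,v0]+.5)*k*16).astype(np.int32);m=np.zeros((n*k,n*k),np.float32)
    cv2.fillConvexPoly(m,cv2.convexHull(P),1,shift=4);m=cv2.GaussianBlur(m,(0,0),.6*k)
    return cv2.resize(m,(n,n),interpolation=cv2.INTER_AREA)
def yawfit(snaps,xy,z0,n=13):
    pat=[]
    for s in snaps:
        u0,v0=(w2p(s,(*xy,z0+.006)).round()-n//2).astype(int);g=s["pixels"][v0:v0+n,u0:u0+n].astype(float)[...,2]
        pat.append((s,g,u0,v0))
    def cost(p,a):
        e=0
        for i,(s,g,u0,v0) in enumerate(pat):
            m=ren(s,p[0+2*i]/1e3+xy[0],p[1+2*i]/1e3+xy[1],a,z0,u0,v0,n).ravel();A=np.c_[m,np.ones(m.size)]
            e+=np.linalg.lstsq(A,g.ravel(),rcond=None)[1][0]/g.size/g.var()
        return e
    best=[]
    for a in range(0,90,6):
        o=minimize(cost,[0]*2*len(pat),args=(np.radians(a),),method="Nelder-Mead",options=dict(maxfev=160,initial_simplex=np.vstack([np.zeros(2*len(pat)),3*np.eye(2*len(pat))])))
        best.append((o.fun,a,(o.x.reshape(-1,2)/1e3+xy).round(4)))
    return best
E
python3 - <<'E'
from crown import *
q=r.snapshot('top');p=r.snapshot('side')
b0=p2w(q,312.71,154.18,.008);print(b0,p2w(p,257.68,216.35,.006))
for n,xy,z in(("A",(.6603,.2539),.003),("B",b0,0),("C",(.5862,.1911),.003)):
    B=yawfit([q,p],xy,z);print(n,[(a,round(float(c),3)) for c,a,_ in B]);print(min(B,key=lambda t:t[0])[1:])
E
```

```text
[0.68074929 0.16797356] [0.67922234 0.16554495]
A [(0, 0.906), (6, 0.916), (12, 0.925), (18, 0.933), (24, 0.941), (30, 0.928), (36, 0.915), (42, 0.903), (48, 0.896), (54, 0.888), (60, 0.885), (66, 0.885), (72, 0.888), (78, 0.893), (84, 0.899)]
(66, array([[0.6613, 0.2534],
       [0.6598, 0.2512]]))
B [(0, 0.592), (6, 0.593), (12, 0.593), (18, 0.599), (24, 0.61), (30, 0.608), (36, 0.608), (42, 0.616), (48, 0.621), (54, 0.623), (60, 0.622), (66, 0.616), (72, 0.612), (78, 0.604), (84, 0.597)]
(0, array([[0.6809, 0.1683],
       [0.6787, 0.1662]]))
C [(0, 1.422), (6, 1.43), (12, 1.438), (18, 1.443), (24, 1.437), (30, 1.43), (36, 1.424), (42, 1.417), (48, 1.412), (54, 1.407), (60, 1.404), (66, 1.403), (72, 1.405), (78, 1.409), (84, 1.415)]
(66, array([[0.5879, 0.19  ],
       [0.5863, 0.2006]]))
```

```bash
python3 - <<'E'
from crown import *
q=r.snapshot('top');p=r.snapshot('side')
q['pixels']=cv2.imread('pics/top0.png');p['pixels']=cv2.imread('pics/side0.png')
for n,xy in(("A",(.6603,.2539)),("C",(.5862,.1911)),("B0",(.66,.193))):
  for ss in([q],[p],[q,p]):
    B=yawfit(ss,xy,.003,9);print(n,[round(float(c),3) for c,a,_ in B],*min(B,key=lambda t:t[0])[1:])
E
```

```text
A [0.365, 0.371, 0.375, 0.378, 0.376, 0.372, 0.367, 0.361, 0.355, 0.351, 0.35, 0.349, 0.352, 0.355, 0.36] 66 [[0.6614 0.2535]]
A [0.156, 0.166, 0.178, 0.19, 0.207, 0.19, 0.168, 0.157, 0.15, 0.146, 0.141, 0.138, 0.141, 0.144, 0.15] 66 [[0.6596 0.2516]]
A [0.521, 0.537, 0.553, 0.568, 0.581, 0.563, 0.535, 0.518, 0.506, 0.495, 0.488, 0.488, 0.494, 0.501, 0.51] 66 [[0.6614 0.2534]
 [0.6596 0.2516]]
C [0.162, 0.168, 0.17, 0.168, 0.164, 0.151, 0.144, 0.14, 0.131, 0.132, 0.128, 0.136, 0.14, 0.149, 0.158] 60 [[0.5873 0.1905]]
C [0.204, 0.215, 0.222, 0.229, 0.2, 0.179, 0.162, 0.14, 0.138, 0.138, 0.136, 0.147, 0.158, 0.176, 0.189] 60 [[0.5859 0.1896]]
C [0.366, 0.384, 0.392, 0.396, 0.364, 0.331, 0.307, 0.279, 0.272, 0.262, 0.265, 0.278, 0.299, 0.323, 0.346] 54 [[0.5872 0.1904]
 [0.5859 0.1897]]
B0 [0.19, 0.186, 0.178, 0.174, 0.174, 0.181, 0.182, 0.195, 0.206, 0.211, 0.221, 0.221, 0.221, 0.213, 0.204] 18 [[0.6612 0.1929]]
B0 [0.139, 0.148, 0.163, 0.186, 0.197, 0.176, 0.162, 0.151, 0.146, 0.143, 0.141, 0.137, 0.133, 0.131, 0.133] 78 [[0.6593 0.1916]]
B0 [0.331, 0.335, 0.342, 0.358, 0.37, 0.357, 0.347, 0.352, 0.351, 0.36, 0.363, 0.358, 0.353, 0.345, 0.338] 0 [[0.6614 0.1931]
 [0.6591 0.1914]]
```

Request:
servo_tool(deltas=[0,0,0,7.3,0,0,0,7.3,0,0,0,7.3,0,0,0,7.3,0,0,0,7.3,0,0,0,7.3,0,0,0,7.3,0,0,0,7.3], fingers=2.8, force=30)

```text
clock: 33.45
tool_pos: [0.5001, 0.3929, 0.1765]
tcp_rot: [-1.506, -2.756, 0.003]
wrist_force: [-0.6, 0.3, -0.3]
width: 0.322
grip_force: 0.0
```

Request:
servo_tool(deltas=[0,0,0,7.3,0,0,0,7.3,0,0,0,7.3,0,0,0,7.3,0,0,0,7.3,0,0,0,7.3,0,0,0,7.3,0,0,0,7.3])

```text
clock: 34.25
tool_pos: [0.5, 0.3929, 0.1765]
tcp_rot: [2.66, 1.672, -0.004]
wrist_force: [-0.4, 0.7, -0.3]
width: 0.327
grip_force: 0.0
```

Request:
servo_tool(deltas=[0,2,0,0,0,3,0,0,0,3,0,0,0,3,0,0,0,3,0,0,0,3,0,0,0,2,0,0,0,0.5,0,0])

```text
clock: 35.05
tool_pos: [0.6804, 0.305, 0.1759]
tcp_rot: [2.657, 1.672, -0.002]
wrist_force: [-0.6, -0.8, -0.2]
width: 0.326
grip_force: 0.0
```

```bash
python3 -c "
from fit import *
to(.6605,.2525,.006,65)"
```

```text
t 35.0 pos [0.6804 0.305  0.1759] yaw 64.37 F [-0.6 -0.8 -0.2] | need [-5.55  0.45 17.01] turn -0.6 j7 -1.15
```

Request:
servo_tool(deltas=[-1,0,1,-0.6,-2,0.2,2,0,-1.6,0.2,2,0,-1,0.1,2,0,0,0,2,0,0,0,2,0,0,0,1.5,0,0,0,0.5,0])

```text
clock: 35.85
tool_pos: [0.6561, 0.2563, 0.0455]
tcp_rot: [-2.645, -1.694, 0.006]
wrist_force: [-0.8, -0.1, 1.0]
width: 0.327
grip_force: 0.0
```

Request:
servo_tool(deltas=[0,0,0,0,0,0,0,0,0,0,0,0,0,0,0,0,0,0,0,0,0,0,0,0,0,0,0,0,0,0,0,0])

```text
clock: 36.65
tool_pos: [0.6576, 0.2568, 0.0478]
tcp_rot: [2.647, 1.692, -0.0]
wrist_force: [-0.1, -0.1, -0.4]
width: 0.328
grip_force: 0.0
```

```bash
python3 -c "
from fit import *
to(.6605,.2525,.006,65)"
```

```text
t 36.6 pos [0.6576 0.2568 0.0478] yaw 65.18 F [-0.1 -0.1 -0.4] | need [-0.27  0.44  4.18] turn 0.2 j7 -1.15
```

Request:
servo_tool(deltas=[-0.2,0.3,0.2,0,-0.1,0.1,0.5,0,0,0,0.7,0,0,0,0.8,0,0,0,0.8,0,0,0,0.6,0,0,0,0.4,0,0,0,0.15,0])

```text
clock: 37.45
tool_pos: [0.6596, 0.2523, 0.0055]
tcp_rot: [-2.647, -1.692, 0.002]
wrist_force: [0.1, 0.3, 0.3]
width: 0.331
grip_force: 0.0
```

Request:
servo_tool(deltas=[0,0,0,0,0,0,0,0,0,0,0,0,0,0,0,0,0,0,0,0,0,0,0,0,0,0,0,0,0,0,0,0], fingers=0)

```text
clock: 38.25
tool_pos: [0.66, 0.2524, 0.0062]
tcp_rot: [2.647, 1.692, -0.0]
wrist_force: [0.4, -0.6, 0.5]
width: 0.137
grip_force: 30.9
```

```bash
python3 -c "
from fit import *
to(.6605,.2525,.006,65);print(r.observe()['width']*85)"
```

```text
t 38.2 pos [0.66   0.2524 0.0062] yaw 65.19 F [ 0.4 -0.6  0.5] | need [0.03 0.04 0.02] turn 0.2 j7 -1.16
11.662700170632938
```

Request:
servo_tool(deltas=[0,0,-0.5,0,0,0,-1,0,0,0,-1.5,0,0,0,-1.5,0,0,0,-1.5,-3.7,0,0,-1.5,-3.7,0,0,-0.5,-3.7,0,0,0,-3.7])

```text
clock: 39.05
tool_pos: [0.6614, 0.2531, 0.0897]
tcp_rot: [2.403, 2.021, 0.007]
wrist_force: [-0.1, 0.0, 0.1]
width: 0.135
grip_force: 30.9
```

```bash
python3 -c "
from fit import *
to(.4372,.0951,.0125,80);print(r.observe()['width'])"
```

```text
t 39.0 pos [0.6614 0.2531 0.0897] yaw 80.13 F [-0.1  0.   0.1] | need [-19.43 -19.4    7.6 ] turn 0.1 j7 -0.89
0.1348973336735531
```

Request:
servo_tool(deltas=[-1.5,-1.5,0,0,-2.5,-2.5,0,0,-3,-3,0,0,-3,-3,0,0,-3,-3,0,0,-3,-3,0,0,-2.2,-2.2,0,0,-1.2,-1.2,0,0])

```text
clock: 39.85
tool_pos: [0.4332, 0.0932, 0.0872]
tcp_rot: [2.406, 2.016, -0.003]
wrist_force: [1.0, 1.4, -0.1]
width: 0.136
grip_force: 30.9
```

Request:
servo_tool(deltas=[0,0,1,0,0,0,1,0,0,0,1,0,0,0,1,0,0,0,1,0,0,0,0,0,0,0,0,0,0,0,0,0])

```text
clock: 40.65
tool_pos: [0.4356, 0.0954, 0.0364]
tcp_rot: [2.407, 2.019, 0.001]
wrist_force: [-0.2, -0.5, -0.6]
width: 0.135
grip_force: 30.9
```

```bash
python3 -c "
from fit import *
to(.4372,.0951,.0125,80);print(r.observe()['width'])"
```

```text
t 40.6 pos [0.4356 0.0954 0.0364] yaw 80.00 F [-0.2 -0.5 -0.6] | need [-0.    0.16  2.39] turn -0.0 j7 -0.80
0.13484915205833078
```

Request:
servo_tool(deltas=[0,0.15,0.3,0,0,0,0.5,0,0,0,0.6,0,0,0,0.5,0,0,0,0.3,0,0,0,0.15,0,0,0,0,0,0,0,0,0])

```text
clock: 41.45
tool_pos: [0.4368, 0.0949, 0.0128]
tcp_rot: [2.407, 2.019, 0.0]
wrist_force: [-0.4, -0.6, -0.3]
width: 0.135
grip_force: 30.9
```

Request:
servo_tool(deltas=[0,0,0,0,0,0,0,0,0,0,0,0,0,0,0,0,0,0,0,0,0,0,0,0,0,0,0,0,0,0,0,0], fingers=2.2)

```text
clock: 42.25
tool_pos: [0.4367, 0.0949, 0.0128]
tcp_rot: [2.407, 2.019, -0.0]
wrist_force: [0.1, 0.7, 0.1]
width: 0.256
grip_force: 0.0
```

Request:
servo_tool(deltas=[0,0,-0.5,0,0,0,-1,0,0,0,-1.5,0,0,0,-1.5,0,0,0,-1.5,5.5,0,0,-1.5,5.5,0,0,0,5.5,0,0,0,5.5], fingers=2.4)

```text
clock: 43.05
tool_pos: [0.4374, 0.095, 0.0893]
tcp_rot: [2.75, 1.517, 0.003]
wrist_force: [0.3, -0.6, -0.8]
width: 0.279
grip_force: 0.0
```

```bash
python3 -c "
from fit import *
to(.5866,.1901,.006,58)"
```

```text
t 43.0 pos [0.4374 0.095  0.0893] yaw 57.75 F [ 0.3 -0.6 -0.8] | need [15.99  7.53  8.36] turn -0.2 j7 -1.07
```

Request:
servo_tool(deltas=[1,0.5,0,0,2.5,1.2,0,0,3,1.4,0,0,3,1.4,0,0,3,1.4,0,0,2,0.9,0.5,0,1,0.5,1,0,0.5,0.2,1,0], fingers=2.8)

```text
clock: 43.85
tool_pos: [0.5858, 0.1915, 0.062]
tcp_rot: [-2.746, -1.524, -0.0]
wrist_force: [-0.8, 0.1, -0.4]
width: 0.322
grip_force: 0.0
```

Request:
servo_tool(deltas=[0,0,1,0,0,0,1,0,0,0,0.5,0,0,0,0,0,0,0,0,0,0,0,0,0,0,0,0,0,0,0,0,0])

```text
clock: 44.65
tool_pos: [0.5854, 0.1908, 0.0382]
tcp_rot: [2.748, 1.523, 0.001]
wrist_force: [0.0, 0.6, -1.2]
width: 0.325
grip_force: 0.0
```

```bash
python3 -c "
from fit import *
to(.5866,.1901,.006,58)"
```

```text
t 44.6 pos [0.5854 0.1908 0.0382] yaw 57.98 F [ 0.   0.6 -1.2] | need [0.01 0.14 3.22] turn -0.0 j7 -1.26
```

Down, grip, lift with the turn back to 80°.

Request:
servo_tool(deltas=[0,0.1,0.3,0,0,0,0.6,0,0,0,0.8,0,0,0,0.8,0,0,0,0.5,0,0,0,0.2,0,0,0,0,0,0,0,0,0])

```text
clock: 45.45
tool_pos: [0.5861, 0.1904, 0.0059]
tcp_rot: [2.748, 1.523, 0.0]
wrist_force: [-0.1, -0.8, 0.0]
width: 0.328
grip_force: 0.0
```

Request:
servo_tool(deltas=[0,0,0,0,0,0,0,0,0,0,0,0,0,0,0,0,0,0,0,0,0,0,0,0,0,0,0,0,0,0,0,0], fingers=0)

```text
clock: 46.25
tool_pos: [0.5863, 0.1904, 0.0062]
tcp_rot: [2.748, 1.523, 0.001]
wrist_force: [0.1, -0.0, 5.5]
width: 0.139
grip_force: 31.7
```

Request:
servo_tool(deltas=[0,0,-0.5,0,0,0,-1,0,0,0,-1.5,0,0,0,-1.5,0,0,0,-1.5,-5.5,0,0,-1.5,-5.5,0,0,-0.5,-5.5,0,0,0,-5.5])

```text
clock: 47.05
tool_pos: [0.5872, 0.1907, 0.0885]
tcp_rot: [2.402, 2.022, 0.005]
wrist_force: [-0.1, 0.3, -0.6]
width: 0.133
grip_force: 31.1
```

```bash
python3 -c "
from fit import *
to(.433,.0715,.0125,80);print(r.observe()['width'])"
```

```text
t 47.0 pos [0.5872 0.1907 0.0885] yaw 80.20 F [-0.1  0.3 -0.6] | need [-14.38 -13.19   7.54] turn 0.2 j7 -0.88
0.13276811677147823
```

Request:
servo_tool(deltas=[-1,-0.9,0,0.2,-2,-1.8,0,0,-2.4,-2.2,0,0,-2.4,-2.2,0,0,-2.4,-2.2,0,0,-2,-1.8,0,0,-1.4,-1.3,0,0,-0.8,-0.7,0,0])

```text
clock: 47.85
tool_pos: [0.4305, 0.0705, 0.0866]
tcp_rot: [2.41, 2.013, -0.001]
wrist_force: [0.4, -0.7, 0.0]
width: 0.135
grip_force: 31.1
```

Request:
servo_tool(deltas=[0,0,1,0,0,0,1,0,0,0,1,0,0,0,1,0,0,0,1,0,0,0,0,0,0,0,0,0,0,0,0,0])

```text
clock: 48.65
tool_pos: [0.4319, 0.0719, 0.036]
tcp_rot: [2.41, 2.015, 0.001]
wrist_force: [-0.2, -0.5, 0.4]
width: 0.134
grip_force: 31.1
```

```bash
python3 -c "
from fit import *
to(.433,.0715,.0125,80);print(r.observe()['width'])"
```

```text
t 48.6 pos [0.4319 0.0719 0.036 ] yaw 79.80 F [-0.2 -0.5  0.4] | need [-0.02  0.12  2.35] turn -0.2 j7 -0.77
0.13443822419045212
```

Request:
servo_tool(deltas=[0,0.1,0.3,0,0,0,0.5,0,0,0,0.6,0,0,0,0.5,0,0,0,0.3,0,0,0,0.1,0,0,0,0,0,0,0,0,0])

```text
clock: 49.45
tool_pos: [0.4327, 0.0716, 0.0129]
tcp_rot: [2.41, 2.015, 0.0]
wrist_force: [0.5, -0.1, -0.2]
width: 0.135
grip_force: 31.1
```

Request:
servo_tool(deltas=[0,0,0,0,0,0,0,0,0,0,0,0,0,0,0,0,0,0,0,0,0,0,0,0,0,0,0,0,0,0,0,0], fingers=2.2)

```text
clock: 50.25
tool_pos: [0.4325, 0.0715, 0.0128]
tcp_rot: [2.41, 2.015, -0.0]
wrist_force: [-0.7, 0.4, -0.3]
width: 0.258
grip_force: 0.0
```

Request:
servo_tool(deltas=[0,0,-0.5,0,0,0,-1,0,0,0,-1.5,0,0,0,-1.5,0,0,0,-1.5,-3,0,0,-1.5,-3,0,0,0,-3,0,0,0,-3], fingers=2.4)

```text
clock: 51.05
tool_pos: [0.4332, 0.0716, 0.0892]
tcp_rot: [2.183, 2.257, 0.002]
wrist_force: [0.3, -0.2, -0.3]
width: 0.283
grip_force: 0.0
```

```bash
python3 -c "
from crown import *
to(.6798,.1672,.004,92)
q=r.snapshot('top');p=r.snapshot('side')
for n in(9,11):
  for ss in([q],[p]):
    B=yawfit(ss,(.6798,.1672),0,n);print([round(float(c),3) for c,a,_ in B],*min(B,key=lambda t:t[0])[1:])
"
```

```text
t 51.0 pos [0.4332 0.0716 0.0892] yaw 91.91 F [ 0.3 -0.2 -0.3] | need [ 8.74 24.94  8.57] turn -0.1 j7 -0.48
[0.267, 0.269, 0.266, 0.265, 0.27, 0.272, 0.277, 0.285, 0.288, 0.294, 0.291, 0.287, 0.282, 0.279, 0.273] 18 [[0.6811 0.168 ]]
[0.093, 0.092, 0.098, 0.11, 0.124, 0.117, 0.115, 0.117, 0.124, 0.127, 0.127, 0.123, 0.116, 0.108, 0.098] 6 [[0.6789 0.1663]]
[0.352, 0.354, 0.352, 0.351, 0.355, 0.357, 0.36, 0.367, 0.369, 0.374, 0.372, 0.368, 0.364, 0.362, 0.358] 18 [[0.6811 0.168 ]]
[0.142, 0.141, 0.145, 0.153, 0.161, 0.156, 0.154, 0.155, 0.156, 0.157, 0.157, 0.155, 0.151, 0.148, 0.144] 6 [[0.6789 0.1664]]
```

Request:
servo_tool(deltas=[0.6,1.5,0,-1,1,3,0,-1,1.2,3.5,0,-1,1.2,3.5,0,-1,1.2,3.5,0,0,1.2,3.5,0,0,1,3,0,0,0.6,1.6,0,0], fingers=2.8)

```text
clock: 51.95
tool_pos: [0.6583, 0.1714, 0.088]
tcp_rot: [-2.108, -2.329, -0.003]
wrist_force: [-0.3, -0.2, 0.3]
width: 0.333
grip_force: 0.0
```

Request:
servo_tool(deltas=[0,0.8,1,0,0.2,0.6,1,0,0,0,1,0,0,0,1,0,0,0,1,0,0,0,0,0,0,0,0,0,0,0,0,0])

```text
clock: 52.75
tool_pos: [0.6703, 0.1736, 0.0384]
tcp_rot: [2.106, 2.33, 0.001]
wrist_force: [-1.0, -0.4, -0.3]
width: 0.325
grip_force: 0.0
```

```bash
python3 -c "
from fit import *
to(.6800,.1672,.0035,96)"
```

```text
t 52.8 pos [0.6703 0.1736 0.0384] yaw 95.78 F [-1.  -0.4 -0.3] | need [-0.74  0.9   3.49] turn -0.2 j7 -0.58
```

Request:
servo_tool(deltas=[-0.4,0.5,0,0,-0.3,0.4,0,0,0,0,0.4,0,0,0,0.6,0,0,0,0.8,0,0,0,0.8,0,0,0,0.5,0,0,0,0.3,0])

```text
clock: 53.55
tool_pos: [0.679, 0.1674, 0.0027]
tcp_rot: [-2.106, -2.331, 0.002]
wrist_force: [0.3, -0.8, 0.3]
width: 0.327
grip_force: 0.1
```

Request:
servo_tool(deltas=[0,0,0,0,0,0,0,0,0,0,0,0,0,0,0,0,0,0,0,0,0,0,0,0,0,0,0,0,0,0,0,0], fingers=0)

```text
clock: 54.35
tool_pos: [0.6796, 0.1674, 0.0038]
tcp_rot: [2.106, 2.331, -0.0]
wrist_force: [0.1, -0.4, -0.4]
width: 0.139
grip_force: 29.4
```

Request:
servo_tool(deltas=[0,0,-0.5,0,0,0,-1,0,0,0,-1.5,0,0,0,-1.5,0,0,0,-1.5,4,0,0,-1.5,4,0,0,-0.5,4,0,0,0,4])

```text
clock: 55.15
tool_pos: [0.6809, 0.1682, 0.0871]
tcp_rot: [2.412, 2.01, 0.006]
wrist_force: [-0.4, -0.1, -0.9]
width: 0.139
grip_force: 29.4
```

```bash
python3 -c "
from fit import *
to(.4288,.0479,.0125,80);print(r.observe()['width'])"
```

```text
t 55.1 pos [0.6809 0.1682 0.0871] yaw 79.62 F [-0.4 -0.1 -0.9] | need [-16.39 -22.66   7.34] turn -0.4 j7 -0.79
0.13898927458061988
```

Request:
servo_tool(deltas=[-1,-1.4,0,-0.4,-2,-2.8,0,0,-2.6,-3.6,0,0,-2.8,-3.8,0,0,-2.8,-3.8,0,0,-2.4,-3.4,0,0,-1.8,-2.5,0,0,-1,-1.3,0,0])

```text
clock: 55.95
tool_pos: [0.4264, 0.043, 0.0846]
tcp_rot: [2.402, 2.021, -0.003]
wrist_force: [0.2, 0.5, 0.6]
width: 0.137
grip_force: 29.4
```

Request:
servo_tool(deltas=[0,0,1,0,0,0,1,0,0,0,1,0,0,0,1,0,0,0,0.8,0,0,0,0,0,0,0,0,0,0,0,0,0])

```text
clock: 56.75
tool_pos: [0.4293, 0.0447, 0.036]
tcp_rot: [2.403, 2.023, 0.001]
wrist_force: [0.5, 0.4, -0.4]
width: 0.141
grip_force: 29.4
```

```bash
python3 -c "
from fit import *
to(.4288,.0479,.0132,80);print(r.observe()['width'])"
```

```text
t 56.8 pos [0.4293 0.0447 0.036 ] yaw 80.19 F [ 0.5  0.4 -0.4] | need [ 0.31 -0.1   2.28] turn 0.2 j7 -0.70
0.14058880791977071
```

Request:
servo_tool(deltas=[0.2,-0.1,0.3,0,0.1,0,0.5,0,0,0,0.6,0,0,0,0.5,0,0,0,0.25,0,0,0,0.1,0,0,0,0,0,0,0,0,0])

```text
clock: 57.55
tool_pos: [0.4285, 0.0476, 0.0134]
tcp_rot: [2.403, 2.023, 0.0]
wrist_force: [-0.8, -0.2, 0.3]
width: 0.141
grip_force: 29.4
```

Request:
servo_tool(deltas=[0,0,0,0,0,0,0,0,0,0,0,0,0,0,0,0,0,0,0,0,0,0,0,0,0,0,0,0,0,0,0,0], fingers=2.2)

```text
clock: 58.35
tool_pos: [0.4284, 0.0476, 0.0132]
tcp_rot: [2.403, 2.023, -0.0]
wrist_force: [0.0, -0.1, -0.2]
width: 0.26
grip_force: 0.0
```

Request:
servo_tool(deltas=[0,0,-0.5,0,0,0,-1,0,0,0,-2,0,0,0,-3,0,0,0,-3,0,-2,1,-3,0,-3,1.7,-2,0,-3,1.7,0,0])

```text
clock: 59.15
tool_pos: [0.461, -0.0394, 0.1625]
tcp_rot: [2.397, 2.021, 0.007]
wrist_force: [-0.2, 0.4, -1.2]
width: 0.259
grip_force: 0.0
```

Request:
servo_tool(deltas=[-3,1.7,0,0,-3,1.7,0,0,-3,1.5,0,0,-2,1,0,0,-1,0.5,0,0,0,0,0,0,0,0,0,0,0,0,0,0], fingers=8.4)

```text
clock: 59.95
tool_pos: [0.5005, -0.166, 0.1585]
tcp_rot: [-2.401, -2.026, -0.0]
wrist_force: [0.5, 0.5, -0.6]
width: 0.986
grip_force: 0.0
```

```bash
cat > boat.py <<'E'
from fit import *
def boatfit(s,xy,yaw,n=60,z0=0.,wins=None):
    "edge alignment: sample contrast across outline of plate (white on green)"
    g=s["pixels"].astype(float);sc=cv2.GaussianBlur(g[...,2],(0,0),.7)
    def cost(p):
        x,y,a=xy[0]+p[0]/1e3,xy[1]+p[1]/1e3,yaw+p[2]/50;c,d=np.cos(a),np.sin(a);tot=0
        for o,sg in((.0,1),):
            for k,w in((-.003,1),(.003,-1)):
                L=np.linspace(-1,1,25)
                P=[(i*(.031+k),l*(.058)) for i in(-1,1) for l in L]+[(l*.025,j*(.065+k)) for j in(-1,1) for l in L]
                U=np.array([w2p(s,(x+c*i-d*j,y+d*i+c*j,z0+.008)) for i,j in P],np.float32)
                v=cv2.remap(sc.astype(np.float32),U[:,0],U[:,1],1).ravel();tot+=w*v.mean()
        return -tot
    from scipy.optimize import minimize
    o=minimize(cost,[0,0,0],method="Nelder-Mead",options=dict(initial_simplex=[[0,0,0],[4,0,0],[0,4,0],[0,0,3]]))
    return xy[0]+o.x[0]/1e3,xy[1]+o.x[1]/1e3,np.degrees(yaw+o.x[2]/50),o.fun
E
python3 -c "
from boat import *
to(.433,.0715,.02,80)
q=r.snapshot('top');p=r.snapshot('side')
print(boatfit(q,(.433,.0715),-.175),boatfit(p,(.433,.0715),-.175))
a=cv2.resize(q['pixels'][200:245,305:370],None,fx=6,fy=6,interpolation=2)
b=cv2.resize(p['pixels'][160:240,300:380],None,fx=5,fy=5,interpolation=2)
c=np.zeros((400,800,3),np.uint8);c[:270,:390]=a;c[:400,400:]=b;cv2.imwrite('pics/o.png',c)
h=cv2.cvtColor(q['pixels'][200:245,305:370],cv2.COLOR_BGR2HSV);
"
```

```text
t 60.0 pos [ 0.5005 -0.166   0.1585] yaw 80.33 F [ 0.5  0.5 -0.6] | need [ 22.28 -10.64  13.86] turn 0.3 j7 -0.11
(np.float64(0.43444313143621355), np.float64(0.07158546412026726), np.float64(-9.924717722208568), np.float64(-83.41004180908203)) (np.float64(0.4326659014849037), np.float64(0.07296860372138553), np.float64(-9.94432574646389), np.float64(-59.143768310546875))
```

View pics/o.png

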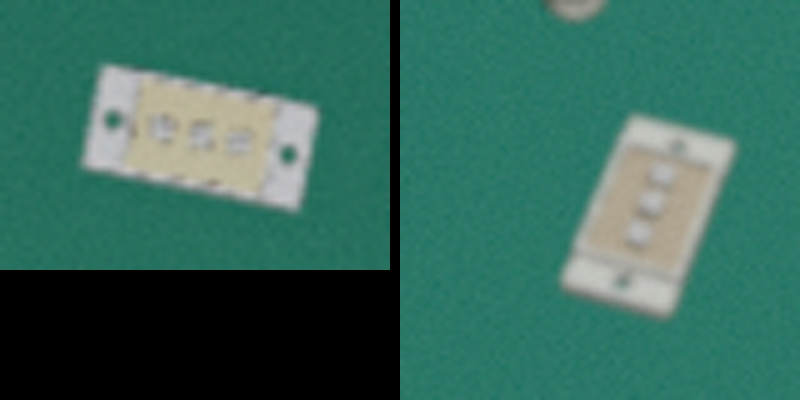

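All three crowns stand inside the rim. Now go and grip the boat across its 62 mm.

Request:
servo_tool(deltas=[1.5,-0.7,0,0.3,3,-1.4,0,0,3.5,-1.7,0,0,3.5,-1.7,0,0,3.5,-1.7,0,0,3.5,-1.7,0,0,2.5,-1.2,0,0,1.3,-0.6,0,0], fingers=8.5, force=60)

```text
clock: 60.85
tool_pos: [0.4324, 0.0745, 0.1584]
tcp_rot: [2.403, 2.024, -0.0]
wrist_force: [-0.4, -0.3, 0.0]
width: 0.995
grip_force: 0.0
```

Request:
servo_tool(deltas=[0,0,1,0,0,0,2,0,0,0,2,0,0,0,2,0,0,0,2,0,0,0,1.5,0,0,0,0.5,0,0,0,0,0])

```text
clock: 61.65
tool_pos: [0.4335, 0.07, 0.0474]
tcp_rot: [-2.408, -2.016, 0.003]
wrist_force: [0.4, 0.2, 0.6]
width: 0.994
grip_force: 0.0
```

```bash
cat > pegs.py <<'E'
from fit import *
from scipy.optimize import minimize
def dark(s,b=None):
    "refine the dark pegs by rendering: peg = box 8mm x 8mm, z .123...137"
    n=1
def pegfit(s,xy,yaw):
    g=cv2.GaussianBlur(s["pixels"].astype(np.float32)[...,1],(0,0),.5)
    def line(x,y): return np.array([w2p(s,(x,y,z)) for z in np.linspace(.124,.134,6)],np.float32)
    def cost(p):
        x,y,a=xy[0]+p[0]/1e3,xy[1]+p[1]/1e3,yaw+p[2]/50;t=0
        for j in(-.053,.053):
            U=line(x-np.sin(a)*j,y+np.cos(a)*j);t+=cv2.remap(g,U[:,0],U[:,1],2).mean()
        return t
    best=None
    for dx in range(-8,9,2):
        for dy in range(-8,9,2):
            c=cost([dx,dy,0]);best=min(best,(c,dx,dy)) if best else (c,dx,dy)
    o=minimize(cost,[best[1],best[2],0],method="Nelder-Mead",options=dict(initial_simplex=np.array([best[1],best[2],0])+np.array([[0,0,0],[2,0,0],[0,2,0],[0,0,1]])))
    return (xy[0]+o.x[0]/1e3).round(4),(xy[1]+o.x[1]/1e3).round(4),np.degrees(yaw+o.x[2]/50).round(2),round(o.fun,1)
E
python3 -c "
from pegs import *
to(.4335,.0722,-.003,80.07)
for n in('top','side'):
    s=r.snapshot(n);print(n,pegfit(s,(.5087,-.283),-1.563))
    for j in(.053,-.053):
        u,v=w2p(s,(.5087+j,-.283,.13)).round().astype(int);print(u,v);print(s['pixels'][v-5:v+6,u-5:u+6,1])
"
```

```text
t 61.6 pos [0.4335 0.07   0.0474] yaw 79.87 F [0.4 0.2 0.6] | need [ 0.22 -0.02  5.04] turn -0.2 j7 -0.75
top (np.float64(0.5101), np.float64(-0.284), np.float64(-88.82), np.float64(140.2))
446 183
[[166 169 170 171 168 164 164 160 146 118  94]
 [184 184 184 184 183 187 186 185 181 172 166]
 [186 185 184 184 185 185 186 185 185 184 184]
 [179 177 182 176 178 174 175 180 178 177 175]
 [183 181 183 156 107  99 143 180 184 180 180]
 [185 187 187 146  59  66 140 183 187 185 186]
 [180 185 184 158 115 125 169 182 184 181 183]
 [128 123 127 118 104 113 132 132 133 133 145]
 [140 145 144 141 138 139 146 144 143 148 147]
 [175 176 176 177 180 176 177 179 175 179 178]
 [187 185 185 185 184 185 186 183 186 183 185]]
446 215
[[188 187 185 186 184 186 188 187 185 185 187]
 [182 181 184 179 185 184 185 183 183 183 183]
 [134 134 133 130 128 133 127 129 130 130 133]
 [169 167 168 164 141  88  86 133 163 166 167]
 [186 186 186 187 150  64  59 136 182 186 185]
 [183 186 184 183 156  87  84 147 185 187 187]
 [167 164 165 167 163 162 165 173 181 183 183]
 [158 147 139 139 143 145 143 145 148 150 150]

[... 577 characters left out ...]
 175 150 131 138 158 161 170 183]
 [181 179 183 181 175 168 166 164 161 175 181]
 [181 184 186 189 192 191 185 166 164 175 183]
 [181 183 186 191 196 196 186 169 162 178 185]]
358 91
[[121 121 124 120 117 110 115 113 111 111 111]
 [121 118 117 118 118 113 112 111 110 110 102]
 [116 116 114 113 114 112 110 111 107 102  90]
 [115 113 114 114 114 112 109 111 105  91  83]
 [117 112 116 111 110 110 109 105  88  80  83]
 [116 114 111 113 113 108 103  93  90  90  97]
 [112 114 111 109 110 104  94  94  98 107 112]
 [109 108 109 114 104  93  94 102 112 113 112]
 [110 110 110 105  98  97 100 110 113 106  97]
 [111 107 103  98 101 103 110 106  99  91  78]
 [105 105 100  94 100 106 101  96  82  71  56]]
```

Request:
servo_tool(deltas=[0.1,0,0.5,-0.2,0.1,0,0.8,0,0,0,1,0,0,0,1,0,0,0,0.8,0,0,0,0.6,0,0,0,0.3,0,0,0,0,0])

```text
clock: 62.55
tool_pos: [0.4345, 0.0724, -0.0022]
tcp_rot: [-2.405, -2.021, 0.001]
wrist_force: [0.0, 0.3, -0.2]
width: 0.992
grip_force: 0.0
```

```bash
python3 -c "
from pegs import *
to(.4335,.0722,-.003,80.07)
t=r.snapshot('top');s=r.snapshot('side')
a,b=p2w(t,445.45,182.9,.131),p2w(t,446.5,214.0,.131);print(a,b,(a+b)/2,np.degrees(np.arctan2(*(a-b)[::-1]))-90);print(p2w(s,325.2,88.0,.130))
"
```

```text
t 62.5 pos [ 0.4345  0.0724 -0.0022] yaw 80.10 F [ 0.   0.3 -0.2] | need [-0.04 -0.09  0.08] turn 0.0 j7 -0.85
[ 0.56232506 -0.28228764] [ 0.45768165 -0.28442939] [ 0.51000336 -0.28335851] -88.82748280316429
[ 0.56083434 -0.27976579]
```

Request:
servo_tool(deltas=[0,0,0,0,0,0,0,0,0,0,0,0,0,0,0,0,0,0,0,0,0,0,0,0,0,0,0,0,0,0,0,0], fingers=5.5, force=60)

```text
clock: 63.45
tool_pos: [0.4347, 0.0724, -0.001]
tcp_rot: [2.405, 2.02, -0.001]
wrist_force: [-2.8, 0.1, 9.0]
width: 0.705
grip_force: 64.2
```

```bash
python3 -c "
from boat import *
to(.4335,.0722,-.003,80.07);o=r.observe();print(o['width'],o['grip_force'])
for n in('top','side'):print(boatfit(r.snapshot(n),(.433,.0715),-.175))
"
```

```text
t 63.5 pos [ 0.4347  0.0724 -0.001 ] yaw 80.07 F [-2.8  0.1  9. ] | need [-0.04 -0.12  0.2 ] turn 0.0 j7 -0.85
0.7046892500080348 64.20701891183853
(np.float64(0.43369084397752533), np.float64(0.07316582234873822), np.float64(-10.947284445567895), np.float64(-27.910659790039062))
(np.float64(0.43637548407760596), np.float64(0.07736449262933688), np.float64(-7.861135551261138), np.float64(-38.636600494384766))
```

Request:
servo_tool(deltas=[0,0,-0.3,0,0,0,-0.8,0,0,0,-1.4,0,0,0,-2,0,0,0,-2.2,0,0,0,-2.2,0,0,0,-2.2,0,0,0,-2.2,0])

```text
clock: 64.35
tool_pos: [0.4343, 0.0723, 0.1323]
tcp_rot: [2.405, 2.021, -0.001]
wrist_force: [0.4, -0.4, -3.0]
width: 0.702
grip_force: 65.6
```

Request:
servo_tool(deltas=[0,0,-2.2,0,0,0,-2.2,0,0,0,-2,0,0,0,-1.6,0,0,0,-1.2,1,0,0,-0.8,2,0,0,-0.4,3,0,0,0,4])

```text
clock: 65.15
tool_pos: [0.4347, 0.0724, 0.2356]
tcp_rot: [2.576, 1.799, 0.0]
wrist_force: [0.0, 0.5, -2.9]
width: 0.704
grip_force: 65.6
```

Request:
servo_tool(deltas=[0,0,0,5,0,0,0,5,0,0,0,5,0,0,0,5,0,0,0,5,0,0,0,5,0,0,0,5,0,0,0,5])

```text
clock: 65.95
tool_pos: [0.4342, 0.0724, 0.2347]
tcp_rot: [-3.036, -0.808, 0.002]
wrist_force: [0.4, 0.3, -2.8]
width: 0.702
grip_force: 65.6
```

Request:
servo_tool(deltas=[0,0,0,5,0,0,0,5,0,0,0,5,0,0,0,5,0,0,0,4,0,0,0,3,0,0,0,2,0,0,0,0.4])

```text
clock: 66.75
tool_pos: [0.4343, 0.0724, 0.2348]
tcp_rot: [3.141, 0.017, -0.002]
wrist_force: [0.0, -0.7, -3.3]
width: 0.706
grip_force: 65.6
```

```bash
python3 -c "
from fit import *
to(.509,-.2823,.17,.7);o=r.observe();print(o['width'],o['grip_force'])
s=r.snapshot('top');b=o['tool_pos'];h=cv2.cvtColor(s['pixels'],cv2.COLOR_BGR2HSV)
p=r.snapshot('side');cv2.imwrite('pics/p.png',p['pixels'])"
```

```text
t 66.8 pos [0.4343 0.0724 0.2348] yaw 0.62 F [ 0.  -0.7 -3.3] | need [ 7.1  35.55  6.47] turn -0.1 j7 -1.85
0.705936360975609 65.61506688594818
```

Request:
servo_tool(deltas=[0.1,0.4,0,0,0.3,1,0,0,0.4,1.6,0,0,0.5,2.2,0,0,0.5,2.6,0,0,0.5,2.8,0,0,0.5,2.8,0,0,0.5,2.8,0,0])

```text
clock: 67.65
tool_pos: [0.4698, -0.0916, 0.2352]
tcp_rot: [3.141, 0.017, -0.0]
wrist_force: [0.6, -0.6, -2.0]
width: 0.707
grip_force: 65.6
```

Request:
servo_tool(deltas=[0.5,2.8,0,0,0.5,2.8,0,0,0.5,2.8,0,0,0.5,2.8,0,0,0.5,2.6,0,0,0.5,2.2,0,0,0.4,1.6,0,0,0.2,1,0,0])

```text
clock: 68.45
tool_pos: [0.5077, -0.2769, 0.2349]
tcp_rot: [3.141, 0.015, -0.001]
wrist_force: [-0.2, 0.2, -2.6]
width: 0.704
grip_force: 65.6
```

Request:
servo_tool(deltas=[0.1,0.5,0.2,0,0,0.2,0.5,0,0,0,1,0,0,0,1.2,0,0,0,1.2,0,0,0,0.9,0,0,0,0.5,0,0,0,0.1,0])

```text
clock: 69.25
tool_pos: [0.5086, -0.2814, 0.1784]
tcp_rot: [-3.141, -0.019, 0.002]
wrist_force: [-1.0, 0.5, -2.6]
width: 0.704
grip_force: 65.6
```

Request:
servo_tool(deltas=[0,0,0,0,0,0,0,0,0,0,0,0,0,0,0,0,0,0,0,0,0,0,0,0,0,0,0,0,0,0,0,0])

```text
clock: 70.05
tool_pos: [0.5091, -0.2818, 0.1793]
tcp_rot: [3.141, 0.019, 0.0]
wrist_force: [0.2, -0.7, -2.7]
width: 0.699
grip_force: 65.6
```

```bash
python3 -c "
from fit import *
to(.509,-.2823,.142,.7);o=r.observe()
p=r.snapshot('side');q=r.snapshot('top')
for s in(p,q):
  for c in((.509,-.2823+.031,.16),(.509+.053,-.2823,.16),(.509-.053,-.2823,.16)):
    u,v=w2p(s,c).round().astype(int);print(u,v,s['pixels'][v-4:v+5:2,u-8:u+9:2].mean(2).astype(int).tolist())
"
```

```text
t 70.0 pos [ 0.5091 -0.2818  0.1793] yaw 0.68 F [ 0.2 -0.7 -2.7] | need [-0.01  0.05  3.73] turn -0.0 j7 -1.28
340 87 [[133, 116, 108, 103, 107, 147, 163, 169, 161], [105, 107, 106, 109, 107, 116, 132, 150, 155], [107, 106, 106, 106, 106, 106, 106, 104, 108], [106, 108, 107, 105, 105, 106, 104, 110, 107], [107, 105, 108, 107, 108, 105, 104, 106, 107]]
325 80 [[187, 188, 182, 181, 167, 166, 145, 126, 105], [189, 184, 160, 160, 161, 140, 131, 130, 120], [180, 181, 168, 155, 152, 142, 138, 136, 127], [130, 139, 157, 164, 176, 171, 169, 160, 145], [113, 112, 115, 118, 122, 126, 122, 113, 109]]
359 83 [[104, 108, 110, 114, 117, 119, 160, 187, 189], [115, 111, 112, 114, 114, 119, 168, 187, 188], [159, 158, 156, 150, 142, 143, 175, 187, 188], [175, 179, 180, 174, 170, 175, 185, 187, 189], [133, 150, 155, 150, 123, 157, 186, 189, 187]]
438 197 [[101, 103, 45, 27, 37, 58, 29, 20, 14], [101, 105, 52, 12, 24, 46, 20, 24, 7], [171, 180, 102, 58, 35, 18, 30, 34, 22], [188, 191, 188, 148, 98, 93, 96, 86, 88], [190, 190, 189, 161, 103, 82, 99, 87, 88]]
448 181 [[159, 194, 168, 114, 114, 110, 115, 98, 46], [149, 196, 161, 115, 103, 87, 68, 24, 40], [150, 194, 118, 113, 112, 67, 12, 38, 30], [139, 161, 95, 91, 83, 21, 16, 34, 34], [122, 150, 86, 88, 36, 19, 12, 36, 32]]
448 213 [[80, 107, 101, 103, 104, 106, 103, 105, 106], [89, 112, 114, 114, 110, 99, 97, 113, 112], [98, 115, 113, 117, 111, 108, 105, 115, 115], [105, 106, 113, 117, 117, 115, 117, 116, 116], [96, 90, 90, 92, 91, 94, 92, 93, 100]]
```

Request:
servo_tool(deltas=[0,0.05,0.3,0,0,0,0.7,0,0,0,0.9,0,0,0,0.8,0,0,0,0.6,0,0,0,0.4,0,0,0,0.2,0,0,0,0,0])

```text
clock: 70.95
tool_pos: [0.509, -0.2822, 0.1401]
tcp_rot: [-3.141, -0.019, 0.0]
wrist_force: [-0.4, 0.1, -2.7]
width: 0.703
grip_force: 65.6
```

Request:
servo_tool(deltas=[0,0,0.1,0,0,0,0.1,0,0,0,0.1,0,0,0,0.1,0,0,0,0.1,0,0,0,0.1,0,0,0,0,0,0,0,0,0])

```text
clock: 71.75
tool_pos: [0.509, -0.2823, 0.1343]
tcp_rot: [3.141, 0.019, -0.0]
wrist_force: [0.3, -0.4, -2.6]
width: 0.702
grip_force: 65.6
```

Request:
servo_tool(deltas=[0,0,0.1,0,0,0,0.1,0,0,0,0.1,0,0,0,0.1,0,0,0,0.1,0,0,0,0.1,0,0,0,0,0,0,0,0,0])

```text
clock: 72.55
tool_pos: [0.509, -0.2828, 0.1284]
tcp_rot: [3.141, 0.019, 0.0]
wrist_force: [0.3, -2.6, -1.7]
width: 0.703
grip_force: 65.6
```

Request:
servo_tool(deltas=[0,0,0.1,0,0,0,0.1,0,0,0,0.1,0,0,0,0.1,0,0,0,0.1,0,0,0,0,0,0,0,0,0,0,0,0,0])

```text
clock: 73.35
tool_pos: [0.5091, -0.2828, 0.1234]
tcp_rot: [3.141, 0.019, 0.0]
wrist_force: [-0.9, -4.1, -1.3]
width: 0.701
grip_force: 65.8
```

Request:
servo_tool(deltas=[0,0.05,0,0,0,0.05,0,0,0,0,0.1,0,0,0,0.1,0,0,0,0.1,0,0,0,0.05,0,0,0,0,0,0,0,0,0])

```text
clock: 74.15
tool_pos: [0.5091, -0.2829, 0.1221]
tcp_rot: [3.141, 0.018, -0.001]
wrist_force: [-5.6, -1.5, 13.1]
width: 0.701
grip_force: 67.3
```

Request:
servo_tool(deltas=[0,0,-0.1,0,0,0,0,0,0,0,0,0,0,0,0,0,0,0,0,0,0,0,0,0,0,0,0,0,0,0,0,0], fingers=8.2)

```text
clock: 74.95
tool_pos: [0.5091, -0.2832, 0.1208]
tcp_rot: [3.142, 0.019, 0.0]
wrist_force: [1.7, 0.7, 0.3]
width: 0.965
grip_force: 0.0
```

Request:
servo_tool(deltas=[0,0,-0.4,0,0,0,-0.8,0,0,0,-1.2,0,0,0,-1.6,0,0,0,-2,0,0,0,-2,0,0,0,-1.5,0,0,0,-0.5,0])

```text
clock: 75.75
tool_pos: [0.5103, -0.2837, 0.2235]
tcp_rot: [3.139, 0.019, 0.006]
wrist_force: [-0.4, 0.4, 0.2]
width: 0.958
grip_force: 0.0
```

```bash
python3 -c "
from fit import *
to(.619,-.191,.13,.7);o=r.observe();print(o['width'])"
```

```text
t 75.8 pos [ 0.5103 -0.2837  0.2235] yaw 0.68 F [-0.4  0.4  0.2] | need [10.95 -9.16  9.37] turn -0.0 j7 -1.26
0.958203969106843
```

Request:
servo_tool(deltas=[1,-0.8,0,0,1.6,-1.3,0,0,1.8,-1.5,0,0,1.8,-1.5,0,0,1.8,-1.5,0,0,1.6,-1.4,0,0,1,-0.8,0,0,0.4,-0.3,0,0], fingers=0)

```text
clock: 76.55
tool_pos: [0.6188, -0.1886, 0.2198]
tcp_rot: [-3.14, -0.023, 0.002]
wrist_force: [-0.4, -0.3, 0.1]
width: 0.004
grip_force: 0.0
```

Request:
servo_tool(deltas=[0,0,1,0,0,0,1.5,0,0,0,1.5,0,0,0,1.5,0,0,0,1,0,0,0,0.5,0,0,0,0,0,0,0,0,0])

```text
clock: 77.35
tool_pos: [0.6184, -0.191, 0.1512]
tcp_rot: [3.141, 0.019, 0.001]
wrist_force: [0.2, -0.7, -0.7]
width: 0.002
grip_force: 0.0
```

```bash
python3 -c "
from fit import *
to(.619,-.191,.109,.7);o=r.observe();print(o['width'])
q=r.snapshot('top');p=r.snapshot('side')
for s in(q,p):
  h=cv2.cvtColor(s['pixels'],cv2.COLOR_BGR2HSV)
  # beige floor and expected outlines
  C=[w2p(s,(.5088+dx,-.2828+dy,.131)) for dx,dy in((-.065,-.031),(-.065,.031),(.065,.031),(.065,-.031))];print(np.round(C,1).tolist())
  for zz in(.0,):
    u0,v0=np.min(C,0).astype(int)-3;u1,v1=np.max(C,0).astype(int)+4
    print((s['pixels'][v0:v1:1,u0:u1:1,0]//10).tolist() if s is q else np.array2string(s['pixels'][v0:v1,u0:u1,0]//10,max_line_width=250,threshold=9999))
"
```

```text
t 77.3 pos [ 0.6184 -0.191   0.1512] yaw 0.69 F [ 0.2 -0.7 -0.7] | need [0.06 0.   4.22] turn -0.0 j7 -1.53
0.0022475176826907157
[[455.5, 218.4], [436.7, 217.9], [436.3, 179.3], [454.8, 179.7]]
[[4, 5, 6, 6, 7, 7, 7, 7, 8, 8, 8, 8, 8, 9, 9, 8, 9, 9, 9, 9, 9, 9, 9, 9, 8, 8], [5, 5, 6, 6, 7, 7, 7, 8, 8, 8, 8, 9, 9, 8, 9, 9, 9, 9, 9, 9, 9, 9, 8, 8, 9, 8], [4, 5, 6, 6, 7, 7, 8, 8, 8, 8, 8, 8, 8, 9, 8, 8, 9, 9, 9, 9, 9, 9, 9, 9, 8, 8], [5, 5, 6, 6, 6, 7, 7, 8, 8, 8, 8, 8, 8, 9, 9, 9, 9, 9, 9, 9, 9, 9, 9, 9, 8, 8], [5, 5, 5, 6, 7, 7, 7, 8, 8, 8, 8, 9, 8, 9, 9, 9, 9, 9, 9, 9, 9, 9, 9, 8, 8, 8], [5, 5, 6, 6, 6, 7, 7, 7, 8, 8, 8, 8, 8, 9, 9, 9, 9, 9, 9, 9, 9, 9, 9, 9, 9, 8], [4, 5, 6, 6, 6, 7, 7, 7, 8, 8, 8, 8, 9, 9, 9, 9, 9, 9, 9, 9, 9, 9, 8, 9, 8, 8], [5, 5, 6, 6, 7, 7, 7, 8, 8, 8, 8, 8, 9, 9, 8, 9, 9, 9, 9, 9, 9, 9, 8, 9, 9, 8], [4, 5, 5, 6, 6, 7, 7, 7, 8, 8, 8, 8, 8, 9, 9, 8, 9, 9, 9, 9, 9, 9, 9, 9, 8, 9], [4, 5, 5, 6, 6, 6, 7, 7, 7, 8, 8, 8, 8, 8, 8, 9, 9, 9, 9, 9, 9, 9, 9, 8, 9, 9], [4, 4, 6, 6, 6, 7, 7, 7, 8, 8, 8, 8, 8, 8, 8, 9, 9, 8, 9, 9, 9, 9, 9, 9, 9, 9], [4, 5, 5, 6, 6, 7, 7, 7,
[... 5506 characters left out ...]
10 10 10 10 10 10 10 10 10 10 10 10 10 10 10 10 10 10 11 11 11 11 11 12 14 16 17 17 15]
 [12 10 12 13 12 11 11 11 11 10 10 10 10 10 10 10 10 10 10 10 10 10 10 10 10 10 10 10 10 10 10 10 10 10 10 10 10 11 10 11 10 11 11 11 11 13 16 17 17 15]
 [10  8  9 11 11 10 11 10 10 10  9  9 10 10 10 10 10 10 10 10 10 10 10 10 10 10 10 10 10 10 10 10 10 10 10 11 10 10 10 11 11 11 10 10 11 13 16 17 17 15]
 [10  7  8  9 10 10 11 10 10 10  9  9  9 10 10 10 10 10 10 10 10  9 10 10 10 10 10 10 10 10 10 10 10 10 10 10 10 10 10 10 10 10 10 10 11 14 16 17 17 15]
 [ 8  6  8  9  9 10 11 10 10 10  9  9 10 10 10 10 10 10 10 10 10  9 10 10 10 10 10 10 10 10 10 10 10 10 10 10 10 10 10 10 10 11 10 10 12 14 16 17 16 13]]
```

Side pixels show the boat level, pegs through both holes, three crowns inside. Press the button.

Request:
servo_tool(deltas=[0.05,0,0.4,0,0,0,0.8,0,0,0,1,0,0,0,1,0,0,0,0.6,0,0,0,0.2,0,0,0,0,0,0,0,0,0])

```text
clock: 78.25
tool_pos: [0.6188, -0.191, 0.1111]
tcp_rot: [3.141, 0.019, 0.001]
wrist_force: [0.3, -0.7, 0.1]
width: -0.0
grip_force: 0.0
```

Request:
servo_tool(deltas=[0,0,0.1,0,0,0,0.1,0,0,0,0.2,0,0,0,0.2,0,0,0,0.2,0,0,0,0,0,0,0,0,0,0,0,0,0])

```text
clock: 79.05
tool_pos: [0.6187, -0.191, 0.1032]
tcp_rot: [3.141, 0.019, 0.001]
wrist_force: [-0.8, -1.2, 4.1]
width: 0.001
grip_force: 1.8
```

Request:
servo_tool(deltas=[0,0,0.1,0,0,0,0.1,0,0,0,0.1,0,0,0,0.1,0,0,0,0,0,0,0,0,0,0,0,0,0,0,0,0,0])

```text
clock: 79.85
tool_pos: [0.6188, -0.191, 0.101]
tcp_rot: [3.141, 0.019, 0.001]
wrist_force: [-3.6, 0.9, 14.8]
width: 0.002
grip_force: 7.0
```

Fully pressed. Retract and compare the scene with the first picture.

Request:
servo_tool(deltas=[0,0,-0.5,0,0,0,-1,0,0,0,-2,0,0,0,-2,0,0,0,-2,0,0,0,-2,0,0,0,-1,0,0,0,0,0])

```text
clock: 80.65
tool_pos: [0.6192, -0.191, 0.205]
tcp_rot: [3.141, 0.019, 0.003]
wrist_force: [0.0, 0.8, 0.1]
width: 0.002
grip_force: 0.0
```

```bash
python3 -c "
from fit import *
o=r.observe();print(o['clock'],o['tool_pos'],o['wrist_force'])
for n in('top','side'):
  a=cv2.imread(f'pics/{n}0.png');b=r.snapshot(n)['pixels']
  d=(cv2.GaussianBlur(cv2.absdiff(a,b),(0,0),1).max(2)>28).astype(np.uint8);k,_,st,c=cv2.connectedComponentsWithStats(d)
  for i in range(1,k):
    if st[i,4]>6:print(n,st[i])
"
```

```text
80.65 [ 0.61915959 -0.19095717  0.20497489] [0.0212729  0.83215755 0.09464715]
top [  347   114   293   286 29663]
top [333 147  39  19 710]
top [216 155   9   3  12]
top [288 158   4   3  10]
top [304 158   4   3   9]
top [210 164   4   3   8]
top [208 169   4   2   8]
top [195 175   5   2   9]
top [305 178   3   3   7]
top [194 180   4   3   9]
top [318 210  41  26 767]
top [358 312   6   3  15]
top [354 316   3   3   7]
top [341 321  11   9  49]
top [377 329   6   9  37]
top [350 335  23  19 239]
top [333 347  22  26 272]
top [364 347  18  13 128]
top [386 361   6   9  37]
top [355 365   4   2   7]
side [ 283    0   31   86 1824]
side [437   0   7   6  38]
side [446   0  14  19 175]
side [510   0  19   9 124]
side [527   0  24  34 635]
side [503   3   3   5  12]
side [555  10   3   7  16]
side [ 503   21   82   93 2121]
side [555  22   3   3   8]
side [551  46  23  66 540]
side [410  48  12  10  84]
side [393  58   3   7  16]
side [ 397   66   85  110 2541]
side [542  68   3   4   9]
side [321  81  43  17 541]
side [318  97  47  15 409]
side [ 267   98  120   42 1461]
side [550 104   4  15  36]
side [559 113   6   5  23]
side [501 116  31  33 345]
side [548 121  29  53 485]
side [537 125  12  10  42]
side [520 128  28  49 775]
side [ 382  130   77   58 1585]
side [257 156  30  36 787]
side [ 331  182   37   42 1002]
side [458 193   4   5  14]
side [472 204  10   8  39]
side [260 222   6   5  27]
side [286 225   6   5  26]
side [254 240   6   6  27]
```

```bash
python3 -c "
from rig import r
print(r.close_job())"
```

```text
the job is handed in; nothing more can be done
None
```

The job is handed in at about 81 s: hot tray on the stand rails, spatula back in its cradle, boat seated on the pegs with all three crowns inside, and the start button fully pressed. Final pictures show nothing else on the bench out of place.

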